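# Weigh and bin the scrap chargers at the phone repair bench

### The job

Book out the dead chargers: first push the empty steel tray square and flush into the corner stop of the bench scale, open lip against the stop. Load every charger from the mat onto the tray and let go so that they are weighed together there, then lift the tray by its bar and tip the whole lot off over its lip into the grey scrap bin. Finally put the empty tray back on the scale, again square and flush in the corner stop with the lip against it, leaving every charger in the bin and the bottle and the jar alone.

Things in the scene. Friction and masses are not known exactly. Their poses are not given: they have to be found in the camera images.
- scale: Fixed bench scale, footprint 300 (x) x 235 (y) mm; origin at its centre, on the table. Black platform, top 35 mm above the table, from x = -150 to +105 mm. Corner stop: two white fences 12 mm thick, 30 mm above the platform, along its -x side (inner face x = -138 mm) and its +y side (inner face y = +105.5 mm). Display strip, 22 mm high, on the +x side.
- scale_corner (a point): Inside corner of the two fences, at platform height; axes as the scale (the platform stretches to +x and -y of it). With the tray flush, the tray's origin is at x = +110, y = -95, z = 0 mm from this point.
- tray: Loose steel tray 220 (x) x 190 (y) mm, 350 g; origin at the centre of its underside. Floor 3 mm; walls 4 mm thick, to z = 25 mm, on the +x and both y sides; the -x end is the open lip. Chargers pass flat under its bar. Starts on the scale, lip towards the -x fence, 18 to 40 mm out of the corner and askew. Tipped lip-down, chargers slide from 25 to 35 degrees on; 50 empties it.
- tray_bar (a point): Grip point: centre of the tray's black square bar (18 x 18 mm section), which bridges the tray along its y over the middle (x = 0) between 18 mm wide uprights at the side walls, z = 58 to 76 mm above the tray's underside. Point at z = 67 mm. Grip across it, along the tray's x.
- tray_lip (a point): Middle of the lip edge, at the underside: x = -110 mm, z = 0 in the tray's frame.
- bin: Open grey plastic scrap bin, fixed, outside 260 (x) x 240 (y) x 100 mm high, walls and floor 5 mm. Origin at the centre of its underside, on the table.
- mat: Blue work mat, fixed, 260 (x) x 280 (y) x 3 mm, lying on the table. Origin at the centre of its underside. The chargers lie on it at the start.
- charger0: Dead charger: black plastic block 70 (x) x 42 (y) x 27 (z) mm with rounded edges, about 90 g, paper patch on top. Origin at the centre of its underside. Two to four such chargers are present; absent ones read None.
- charger1: Dead charger: black plastic block 70 (x) x 42 (y) x 27 (z) mm with rounded edges, about 90 g, paper patch on top. Origin at the centre of its underside. Two to four such chargers are present; absent ones read None.
- charger2: Dead charger: black plastic block 70 (x) x 42 (y) x 27 (z) mm with rounded edges, about 90 g, paper patch on top. Origin at the centre of its underside. Two to four such chargers are present; absent ones read None.
- charger3: Dead charger: black plastic block 70 (x) x 42 (y) x 27 (z) mm with rounded edges, about 90 g, paper patch on top. Origin at the centre of its underside. Two to four such chargers are present; absent ones read None.
- bottle: Bystander: loose white bottle, 52 mm across, 130 mm high, standing beyond the work. Origin under its centre. Leave it alone.
- jar: Bystander: loose amber jar, 60 mm across, 75 mm high. Origin under its centre. Leave it alone.
Things that resemble listed ones, but are neither listed nor needed, are in the scene too. Leave any blue or green look-alike of the charger3 alone.

How it is judged:
On the way, in this order (a step that is already met when the one before it is completed fails the run):
1. the empty tray is square and flush in the scale's corner stop (lip and side within 5 mm of the fences, within 2 degrees), let go (x of tray_lip in the frame of scale_corner between -0.004 and 0.005 m and y of tray in the frame of scale_corner between -0.1 and -0.091 m and angle between the x axis of tray and the x axis of scale, either way round below 0.035 rad and angle between tray's own z axis and vertical below 0.03 rad and z of tray in the frame of scale_corner between -0.004 and 0.004 m and contact force between the fingers and tray below 0.3 N and linear speed of tray below 0.03 m/s), for 0.2 s.
2. every charger lies at rest on the tray, the tray still in the corner of the scale (within 10 mm), the gripper touching neither (x of charger0 in the frame of tray between -0.112 and 0.112 m and y of charger0 in the frame of tray between -0.095 and 0.095 m and z of charger0 in the frame of tray between -0.005 and 0.055 m and x of charger1 in the frame of tray between -0.112 and 0.112 m and y of charger1 in the frame of tray between -0.095 and 0.095 m and z of charger1 in the frame of tray between -0.005 and 0.055 m and x of charger2 in the frame of tray between -0.112 and 0.112 m and y of charger2 in the frame of tray between -0.095 and 0.095 m and z of charger2 in the frame of tray between -0.005 and 0.055 m and x of charger3 in the frame of tray between -0.112 and 0.112 m and y of charger3 in the frame of tray between -0.095 and 0.095 m and z of charger3 in the frame of tray between -0.005 and 0.055 m and linear speed of each of charger0, charger1, charger2, charger3, tray below 0.03 m/s and x of tray_lip in the frame of scale_corner between -0.004 and 0.01 m and y of tray in the frame of scale_corner between -0.105 and -0.091 m and angle between the x axis of tray and the x axis of scale, either way round below 0.07 rad and angle between tray's own z axis and vertical below 0.03 rad and z of tray in the frame of scale_corner between -0.004 and 0.004 m and contact force between the fingers and tray below 0.3 N and contact force between the fingers and charger0 below 0.3 N and contact force between the fingers and charger1 below 0.3 N and contact force between the fingers and charger2 below 0.3 N and contact force between the fingers and charger3 below 0.3 N), for 0.5 s.
3. the tray is over the bin and tipping (11 degrees or more), all chargers still on it (x of charger0 in the frame of tray between -0.112 and 0.112 m and y of charger0 in the frame of tray between -0.095 and 0.095 m and z of charger0 in the frame of tray between -0.005 and 0.055 m and x of charger1 in the frame of tray between -0.112 and 0.112 m and y of charger1 in the frame of tray between -0.095 and 0.095 m and z of charger1 in the frame of tray between -0.005 and 0.055 m and x of charger2 in the frame of tray between -0.112 and 0.112 m and y of charger2 in the frame of tray between -0.095 and 0.095 m and z of charger2 in the frame of tray between -0.005 and 0.055 m and x of charger3 in the frame of tray between -0.112 and 0.112 m and y of charger3 in the frame of tray between -0.095 and 0.095 m and z of charger3 in the frame of tray between -0.005 and 0.055 m and angle between tray's own z axis and vertical above 0.2 rad and height (world z) of tray above 0.1 m and horizontal distance between tray and bin below 0.25 m).
4. every charger is in the bin (x of charger0 in the frame of bin between -0.126 and 0.126 m and y of charger0 in the frame of bin between -0.116 and 0.116 m and z of charger0 in the frame of bin between -0.002 and 0.09 m and x of charger1 in the frame of bin between -0.126 and 0.126 m and y of charger1 in the frame of bin between -0.116 and 0.116 m and z of charger1 in the frame of bin between -0.002 and 0.09 m and x of charger2 in the frame of bin between -0.126 and 0.126 m and y of charger2 in the frame of bin between -0.116 and 0.116 m and z of charger2 in the frame of bin between -0.002 and 0.09 m and x of charger3 in the frame of bin between -0.126 and 0.126 m and y of charger3 in the frame of bin between -0.116 and 0.116 m and z of charger3 in the frame of bin between -0.002 and 0.09 m), for 0.2 s.
At the end, for the whole second after the job is handed in: Every charger rests in the bin, below its rim; the tray stands empty and level on the scale, released and at rest, lip and side within 5 mm of the fences of the corner stop and square to within 2 degrees (all of step 1 and all of step 4 and linear speed of each of charger0, charger1, charger2, charger3 below 0.03 m/s); the robot touches nothing.
It fails at once if the bottle is pushed away (over 40 mm) or knocked over (distance of bottle from where it was at the start of the episode above 0.04 m or angle between bottle's own z axis and vertical above 0.5 rad).
It fails at once if the jar is pushed away (over 40 mm) or knocked over (distance of jar from where it was at the start of the episode above 0.04 m or angle between jar's own z axis and vertical above 0.5 rad).
Of charger0, charger1, charger2, charger3 only 2 to 4 are there at a start; the rules pass over those that are not, and their reading is None.
At some moment in a run one of charger0, charger1, charger2, charger3 may be knocked a few centimetres aside while the robot is not near it.
It also fails if it takes over 210 s, if anything falls off the work surface, if the arm or the gripper's body presses on something with over 40 N, if the wrist force passes 120 N, or if a joint passes its speed limit or range.

### The arm

A 7-joint arm with a two-finger parallel gripper is mounted at the origin on the work surface. World frame = base frame: x ahead of the robot, y to its left, z up, the work surface at z = 0. Lengths are in m, angles in rad, forces in N, time in s.
With the tool pointing down it reaches from about 0.4 to 0.85 m from the base axis. Payload 10.4 kg.
Tool frame: the origin (TCP) lies midway between the tips of the shut fingers; the grasp point (between the pads) lies 19 mm behind it (manip.grip_depth is the distance from the TCP to the grasp point, in m); z points along the fingers, y is the line along which they close (so a half turn about z gives the same grasp; the last joint's range is limited). The gripper opens to 87 mm and grips with 3 to 60 N. Pads are 19 mm wide; open, the fingers measure 117 mm over their backs; the gripper's body (75 mm by 190 mm) begins 51 mm behind the grasp point.
Start: joints at [-1.197, 0.332, -0.065, 1.46, 0.022, 1.35, -0.088], TCP at [0.242, 0.576, 0.223] pointing down, gripper open.
Joint ranges: [-2.6, 2.6], [-0.5, 2.12], [-1.47, 1.34], [0.16, 2.42], [-1.27, 4.41], [0.06, 2.06], [-2.6, 2.6]. Speed limits (rad/s): [2.22, 2.22, 2.79, 2.79, 3.14, 3.14, 3.14].

### API

Orientations are given as a unit quaternion [x, y, z, w].
In Python, from cell import manip gives the robot as it stands.
- The arm moves only by the tool arm_command, never from a script. Its argument "series" is text: rows parted by semicolons, each of 6 numbers parted by spaces: the shift along the world's x, y, z in units of 0.3 m (1.0 is 0.3 m), then the turn, a rotation vector about the world's x, y, z in units of 360 degrees (1.0 is 360 degrees). A call has 1 to 8 rows; each row is the pose to reach, as a shift and turn from the pose commanded when the call began, turning the shorter way round; what a row does not reach only later rows make up. A row lasts 1/8 s, in which the tool goes at most 62.5 mm and 10.7 degrees, less where a joint would pass 70% of its speed; a pose out of reach is approached as far as the arm can. A call with a number of a shift or a turn outside -1 to 1 is refused whole. A call with a gripper value outside its range is refused whole. "gripper" is the closure, from -1 (fully open) to 1 (shut), set as the call begins (left out, the last holds). The fingers move at their own pace and stop on an object; "newtons" is the grip in N (left out, the last holds). Time passes only in rows, so rows that repeat a pose let the fingers close. It gives the time, the measured TCP pose, the force, the opening and the grip force at its end, in the units of the state.
- manip.sense(): the state, without advancing time (a new reading comes with each control period).
- manip.camera(name): name is "side" or "top" or "wrist"; returns a dict with "image" (400x640x3 uint8, red, green, blue), "fx", "fy", "cx", "cy" (pixels), "k1" (the pictures are not rectified: a ray, as slopes to the right and down, at radius r is drawn at 1 + k1 r^2 times it, then the intrinsics apply), "rvec" (rotation vector, rad) and "tvec" (3), from world to camera coordinates, as OpenCV has them. Camera axes: x right, y down, z forward; pixel columns grow to the right and rows downward; lengths in m; the calibration is good to about 2 mm. A picture is of the moment at which its call begins. There is no depth.
- manip.sign_off(): hands the job in; it is judged then, once.
Trained networks look in a picture, given as the dict that the camera call returned (one of the last four; its "shot" number tells which), for a name from the list of things; names that differ only in an ending like _2 or _b are one class to them, and where a whole thing is asked for, a point or a joint stands for the part that bears it (a point fixed in the world has none). Each returns a list of dicts, best first, with "conf" (0 to 1); they miss things now and then, are a little off and sometimes report something else, mostly with a low value. They report only what shows in the picture. A call takes as long as a camera call. They do not tell look-alikes from the thing itself.
- manip.boxes_of(picture, name): "position" ([column, row] in pixels, amid what is visible of it).
- manip.cut_out(picture, name): "mask" (400x640 bool, what is visible of it) and "position" ([column, row] in pixels, amid what is visible of it).
The state is a dict: "time": time; "joints": joint angles; "dq": joint speeds; "joint_torque": joint torques, N m; "tool_pos": TCP position; "eef_rot": TCP orientation; "wrist_force": force on the tool from outside, world axes, zero at the start; "moment": the same for the moment, N m; "grip_width": opening from 0.0 (shut) to 1.0 (fully open); "grasp_force": force on a finger pad.
Only numpy, scipy, OpenCV 4.12 (cv2) and the standard library are available. Lean on these libraries where they do the work, as an engineer would, in place of code of your own. Each camera call takes 0.05 s, during which the arm holds its last target. There are 200 camera calls.

## Working session

There is one attempt and no reset: what is moved stays moved. The work goes in short steps, Python scripts to look and compute and a tool call to move; the robot and the scene stay as the last step left them, time stands still between calls to the robot, and variables do not carry over. Pictures are saved under pics/ and viewed, at most 14 in all, crops included, and the job is handed in when it is done.

Besides the shell and the picture viewer there is one more tool, called after "Call:" as name(argument=value, ...) on one line, values as JSON. arm_command: Moves the arm, as the interface text tells. Its arguments: {"type":"object","properties":{"series":{"type":"string"},"gripper":{"type":"number"},"newtons":{"type":"number"}},"required":["series"]}

```bash
ls; mkdir -p pics; cat > h.py <<'E'
import numpy as np, cv2
from cell import manip
from scipy.spatial.transform import Rotation as R
def cam(n): return manip.camera(n)
def save(p,f): cv2.imwrite('pics/'+f,p['image'][:,:,::-1])
def K(p): return np.array([[p['fx'],0,p['cx']],[0,p['fy'],p['cy']],[0,0,1.]]), np.array([p['k1'],0,0,0,0.])
def proj(p,X):
    k,d=K(p); return cv2.projectPoints(np.float64(X).reshape(-1,3),np.float64(p['rvec']),np.float64(p['tvec']),k,d)[0][:,0]
def unproj(p,px,z):
    k,d=K(p); u=cv2.undistortPoints(np.float64(px).reshape(-1,1,2),k,d)[:,0]
    Rm=cv2.Rodrigues(np.float64(p['rvec']))[0]; C=-Rm.T@np.float64(p['tvec']).ravel()
    r=np.c_[u,np.ones(len(u))]@Rm; return C+r*((z-C[2])/r[:,2])[:,None]
E
python3 - <<'E'
from h import *
a=cam('top');save(a,'top0.png');b=cam('side');save(b,'side0.png')
for n in ['scale','tray','tray_bar','bin','mat','charger0','bottle','jar']:
    print(n,[(np.round(d['position']).tolist(),round(d['conf'],2),np.round(unproj(a,d['position'],0.03)[0],3).tolist()) for d in manip.boxes_of(a,n)])
s=manip.sense();print(s['time'],s['tool_pos'],s['eef_rot'],manip.grip_depth)
E
```

```text
pics
scale [([397.0, 263.0], 0.62, [0.416, -0.242, 0.03])]
tray [([431.0, 240.0], 0.78, [0.483, -0.349, 0.03]), ([398.0, 259.0], 0.21, [0.427, -0.245, 0.03])]
tray_bar [([427.0, 244.0], 0.57, [0.469, -0.336, 0.03])]
bin [([193.0, 253.0], 0.77, [0.463, 0.372, 0.03]), ([395.0, 265.0], 0.3, [0.411, -0.237, 0.03])]
mat [([310.0, 212.0], 0.73, [0.575, 0.016, 0.03])]
charger0 [([291.0, 234.0], 0.92, [0.513, 0.073, 0.03]), ([286.0, 195.0], 0.77, [0.63, 0.084, 0.03]), ([258.0, 129.0], 0.63, [0.836, 0.166, 0.03]), ([327.0, 184.0], 0.62, [0.659, -0.04, 0.03]), ([331.0, 288.0], 0.56, [0.346, -0.043, 0.03]), ([317.0, 133.0], 0.55, [0.818, -0.012, 0.03]), ([288.0, 284.0], 0.54, [0.364, 0.085, 0.03])]
bottle [([236.0, 164.0], 0.57, [0.731, 0.236, 0.03])]
jar [([396.0, 156.0], 0.67, [0.741, -0.253, 0.03])]
0.5 [0.2415355  0.57644734 0.22255079] [1.97096440e-01 9.80384105e-01 2.02051091e-05 2.26617695e-06] 0.0187
```

View pics/top0.png

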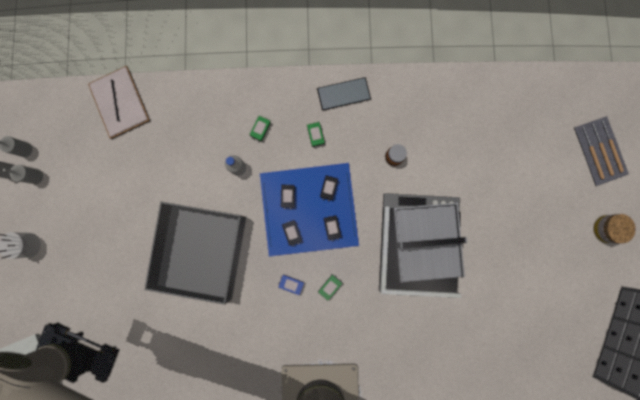

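View pics/side0.png

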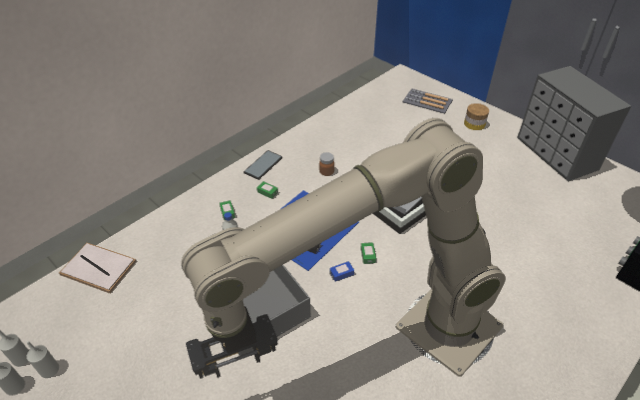

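The top view shows four black chargers on the blue mat at about (288,196), (330,187), (292,233) and (333,228). The look-alikes are off the mat and get left alone: green at (260,128), (316,133) and (331,288), blue at (291,284). The tray is askew on the scale at (430,243), the bin is at (200,250), the bottle at (236,164) and the jar at (396,156). I'll move over the work for closer wrist views.

Call:
arm_command(series="0.72 -0.95 0.4 0 0 -0.187;0.72 -0.95 0.4 0 0 -0.187;0.72 -0.95 0.4 0 0 -0.187;0.72 -0.95 0.4 0 0 -0.187;0.72 -0.95 0.4 0 0 -0.187;0.72 -0.95 0.4 0 0 -0.187;0.72 -0.95 0.4 0 0 -0.187;0.72 -0.95 0.4 0 0 -0.187", gripper=-1)

```text
time: 1.5
tool_pos: [0.4577, 0.2912, 0.3428]
eef_rot: [0.708, 0.707, 0.0, -0.0]
wrist_force: [-0.0, 0.6, -0.3]
grip_width: 0.997
grasp_force: 0.0
```

Call:
arm_command(series="0.1 -0.95 0 0 0 0;0.1 -0.95 0 0 0 0;0.1 -0.95 0 0 0 0;0.1 -0.95 0 0 0 0;0.1 -0.95 0 0 0 0;0.1 -0.95 0 0 0 0;0.1 -0.95 0 0 0 0")

```text
time: 2.38
tool_pos: [0.4874, 0.0081, 0.3423]
eef_rot: [0.706, 0.708, -0.0, -0.0]
wrist_force: [0.5, 0.9, -0.7]
grip_width: 1.0
grasp_force: 0.0
```

```bash
python3 - <<'E'
from h import *
w=cam('wrist');save(w,'w0.png')
s=manip.sense();print(s['time'],s['tool_pos'],s['eef_rot'],s['joints'])
print('cam',-cv2.Rodrigues(np.float64(w['rvec']))[0].T@np.float64(w['tvec']).ravel(), w['fx'])
for d in manip.cut_out(w,'charger0'):
    m=d['mask'].astype('u1');c,sz,an=cv2.minAreaRect(cv2.findNonZero(m)); P=unproj(w,cv2.boxPoints((c,sz,an)),.03)
    print(np.round(d['position']),round(d['conf'],2),P.mean(0).round(4), np.linalg.norm(P[1]-P[0]).round(3),np.linalg.norm(P[2]-P[1]).round(3),np.degrees(np.arctan2(*(P[1]-P[0])[1::-1])).round(1))
E
```

```text
2.425 [0.48737606 0.00840461 0.34228618] [ 7.06152595e-01  7.08059641e-01 -1.32398637e-04 -1.99536606e-04] [-0.62840826 -0.03959023  0.50618775  1.62957524  0.01904569  1.54710613
 -0.12031577]
cam [0.4865214  0.07910585 0.50471478] 306.8462968035641
[407. 111.] 0.94 [0.6277 0.0808 0.03  ] 0.042 0.074 90.1
[234. 111.] 0.75 [0.3649 0.0777 0.03  ] 0.073 0.046 64.3
[342. 192.] 0.69 [ 0.5286 -0.0485  0.03  ] 0.072 0.045 9.0
[337. 116.] 0.68 [0.5166 0.0716 0.03  ] 0.072 0.044 14.9
[416. 185.] 0.67 [ 0.6478 -0.0422  0.03  ] 0.044 0.079 75.4
[231. 188.] 0.64 [ 0.3552 -0.0375  0.03  ] 0.048 0.072 48.6
[516. 168.] 0.63 [ 0.81   -0.0076  0.03  ] 0.084 0.051 11.8
[549.  56.] 0.56 [0.8333 0.1602 0.03  ] 0.051 0.082 61.3
```

View pics/w0.png

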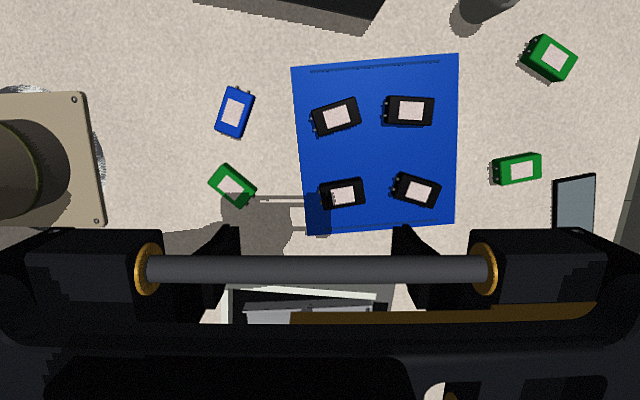

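Wrist view: four black chargers on the mat at pixels (335,116), (409,111), (342,192) and (416,188). The blue and green look-alikes are all off the mat. Next I'll look at the scale.

Call:
arm_command(series="-0.05 -0.8 0 0 0 0;-0.05 -0.8 0 0 0 0;-0.05 -0.8 0 0 0 0;-0.05 -0.8 0 0 0 0;-0.05 -0.8 0 0 0 0")

```text
time: 3.1
tool_pos: [0.4716, -0.2367, 0.3425]
eef_rot: [0.709, 0.705, -0.001, 0.0]
wrist_force: [-0.4, 0.2, -0.3]
grip_width: 0.998
grasp_force: 0.0
```

Call:
arm_command(series="-0.05 -0.7 0 0 0 0;-0.05 -0.7 0 0 0 0;-0.05 -0.7 0 0 0 0;-0.05 -0.7 0 0 0 0;-0.05 -0.7 0 0 0 0")

```text
time: 3.72
tool_pos: [0.4578, -0.4438, 0.3414]
eef_rot: [0.708, 0.707, -0.001, -0.001]
wrist_force: [0.0, 0.3, -0.4]
grip_width: 0.998
grasp_force: 0.0
```

```bash
python3 - <<'E'
from h import *
w=cam('wrist');save(w,'w1.png')
s=manip.sense();print(s['time'],s['tool_pos'],s['joints'])
for n,z in (('tray_bar',.111),('tray',.06),('scale',.035)):
  for d in manip.cut_out(w,n):
    m=d['mask'].astype('u1');c,sz,an=cv2.minAreaRect(cv2.findNonZero(m)); P=unproj(w,cv2.boxPoints((c,sz,an)),z)
    print(n,np.round(d['position']),round(d['conf'],2),cv2.boundingRect(m),P.mean(0).round(4), np.linalg.norm(P[1]-P[0]).round(3),np.linalg.norm(P[2]-P[1]).round(3),np.degrees(np.arctan2(*(P[1]-P[0])[1::-1])).round(1))
E
```

```text
3.775 [ 0.45847466 -0.44256269  0.34174277] [ 0.08000239  0.43106466  0.91308482  1.25327445 -0.33709788  1.61312603
  0.93199589]
tray_bar [330.  76.] 0.6 (244, 0, 169, 159) [ 0.4726 -0.3395  0.111 ] 0.194 0.185 -0.0
tray [330.  77.] 0.58 (245, 0, 167, 158) [ 0.4745 -0.3344  0.06  ] 0.217 0.207 -0.0
tray [244.  65.] 0.21 (215, 0, 222, 159) [ 0.4711 -0.3347  0.06  ] 0.209 0.289 85.6
scale [248.  62.] 0.93 (215, 0, 222, 159) [ 0.471  -0.3302  0.035 ] 0.221 0.304 84.5
```

View pics/w1.png

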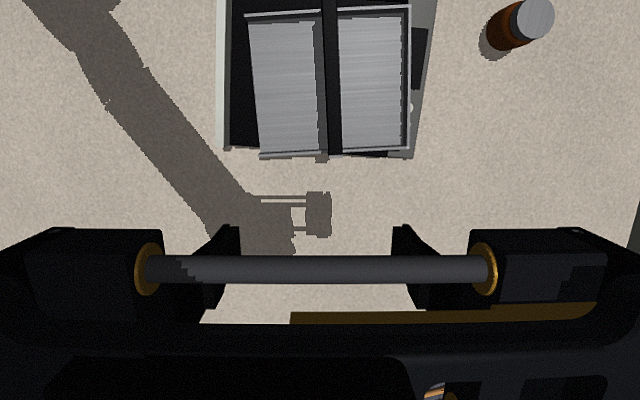

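The tray on the scale fills x 245–412 at the top of the frame, with its bar at column 330, but the +y fence is cut off. I'll shift +y.

Call:
arm_command(series="0 0.33 0 0 0 0;0 0.33 0 0 0 0;0 0.33 0 0 0 0;0 0.33 0 0 0 0")

```text
time: 4.42
tool_pos: [0.4579, -0.3439, 0.343]
eef_rot: [0.707, 0.707, 0.001, 0.0]
wrist_force: [0.2, -0.4, -0.8]
grip_width: 1.0
grasp_force: 0.0
```

```bash
python3 - <<'E'
from h import *
w=cam('wrist')
s=manip.sense();print(s['time'],s['tool_pos'],s['joints'])
cv2.imwrite('pics/w2.png',cv2.resize(w['image'][:250,180:480,::-1],None,fx=2.4,fy=2.4,interpolation=cv2.INTER_CUBIC))
np.savez('w2.npz',image=w['image'],**{k:w[k] for k in('fx','fy','cx','cy','k1','rvec','tvec')})
E
```

```text
4.475 [ 0.45752867 -0.34470752  0.34285468] [-0.19958692  0.23734461  0.94142793  1.43757618 -0.19151514  1.56211849
  0.72909025]
```

View pics/w2.png

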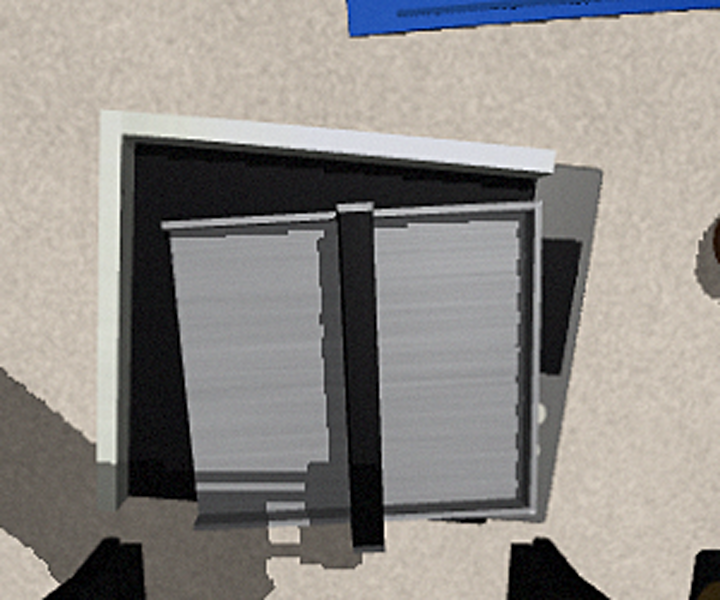

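The crop shows the white fence's inner corner at (124,134) and the tray's bar from (355,205) down to (369,550). The tray is about 5° off the scale. I'll turn these pixels into poses.

```bash
cat > sc.py <<'E'
from h import *
w=dict(np.load('w2.npz'))
def U(pts,z): return unproj(w,np.float64(pts)/2.4+[180,0],z)
f=U([(124,134),(553,173),(117,500),(102,111),(555,151),(97,470)],.065)
print('fence',f.round(4).tolist())
ang=lambda a,b:np.degrees(np.arctan2(*(b-a)[1::-1]))
print('inner +y',ang(f[0],f[1]),'-x',ang(f[2],f[0]),'outer',ang(f[3],f[4]),ang(f[5],f[3]),np.linalg.norm(f[4]-f[3]))
t=U([(163,223),(541,203),(537,518),(196,525)],.060); print('tray',t.round(4).tolist(),ang(t[0],t[1]),ang(t[2],t[1]),ang(t[3],t[2]),[np.linalg.norm(t[i]-t[i-1]) for i in range(4)],t.mean(0))
b=U([(338,206),(373,203),(384,549),(354,551)],.111); print('bar',b.round(4).tolist(),b.mean(0),ang(b[3],b[0]),ang(b[2],b[1]))
E
python3 sc.py
```

```text
fence [[0.3456, -0.2008, 0.065], [0.5868, -0.2213, 0.065], [0.3267, -0.4151, 0.065], [0.334, -0.1886, 0.065], [0.5872, -0.2096, 0.065], [0.3156, -0.3955, 0.065]]
inner +y -4.872553767257813 -x 84.95759285636156 outer -4.740420700375884 84.92142678186848 0.2540523662940595
tray [[0.3641, -0.2485, 0.06], [0.5825, -0.2372, 0.06], [0.594, -0.4292, 0.06], [0.3749, -0.4336, 0.06]] 2.958713287506048 93.42898464520547 1.1478740803136362 [np.float64(0.18537316858319675), np.float64(0.21870367869373689), np.float64(0.1922985040158284), np.float64(0.21909560733875683)] [ 0.4788483 -0.3371357  0.06     ]
bar [[0.4643, -0.2433, 0.111], [0.4821, -0.2419, 0.111], [0.4915, -0.4299, 0.111], [0.4743, -0.4311, 0.111]] [ 0.47804609 -0.3365424   0.111     ] 93.02672566888403 92.83869700875853
```

Call:
arm_command(series="0.069 0.027 -0.3 0 0 0.008;0.069 0.027 -0.5 0 0 0.008;0.069 0.027 -0.65 0 0 0.008;0.069 0.027 -0.75 0 0 0.008;0.069 0.027 -0.8 0 0 0.008;0.069 0.027 -0.84 0 0 0.008;0.069 0.027 -0.867 0 0 0.008;0.069 0.027 -0.867 0 0 0.008")

```text
time: 5.48
tool_pos: [0.4785, -0.3366, 0.0829]
eef_rot: [0.689, 0.724, 0.0, 0.0]
wrist_force: [-0.5, 0.5, -0.1]
grip_width: 1.0
grasp_force: 0.0
```

Call:
arm_command(series="0 0 0 0 0 0;0 0 0 0 0 0;0 0 0 0 0 0;0 0 0 0 0 0;0 0 0 0 0 0;0 0 0 0 0 0", gripper=1, newtons=15)

```text
time: 6.22
tool_pos: [0.4783, -0.3364, 0.0825]
eef_rot: [0.689, 0.724, 0.0, 0.0]
wrist_force: [-0.1, -1.0, 0.5]
grip_width: 0.404
grasp_force: 0.0
```

Call:
arm_command(series="0 0 0 0 0 0;0 0 0 0 0 0;0 0 0 0 0 0;-0.02 0.02 0 0 0 -0.006;-0.04 0.04 0 0 0 -0.012;-0.06 0.06 0 0 0 -0.018;-0.08 0.08 0 0 0 -0.0218;-0.09 0.09 0 0 0 -0.0218")

```text
time: 7.22
tool_pos: [0.451, -0.3091, 0.0824]
eef_rot: [0.737, 0.676, 0.0, -0.0]
wrist_force: [1.0, 0.2, -2.3]
grip_width: 0.205
grasp_force: 15.0
```

Call:
arm_command(series="-0.007 0.005 0 0 0 0;-0.014 0.01 0 0 0 0;-0.017 0.014 0 0 0 0;-0.017 0.014 0 0 0 0")

```text
time: 7.72
tool_pos: [0.4459, -0.3052, 0.0824]
eef_rot: [0.737, 0.675, -0.0, -0.0]
wrist_force: [-0.9, -0.5, -0.6]
grip_width: 0.205
grasp_force: 15.0
```

Call:
arm_command(series="-0.004 0.004 0 0 0 0;-0.008 0.008 0 0 0 0;-0.008 0.008 0 0 0 0")

```text
time: 8.1
tool_pos: [0.4452, -0.3041, 0.0833]
eef_rot: [0.737, 0.675, 0.0, 0.002]
wrist_force: [4.9, -5.6, -3.0]
grip_width: 0.202
grasp_force: 15.0
```

Call:
arm_command(series="-0.002 0.002 0 0 0 0;-0.005 0.005 0 0 0 0;-0.005 0.005 0 0 0 0")

```text
time: 8.48
tool_pos: [0.4449, -0.304, 0.0839]
eef_rot: [0.738, 0.675, 0.0, 0.004]
wrist_force: [10.6, -10.8, -6.1]
grip_width: 0.206
grasp_force: 15.0
```

Call:
arm_command(series="0.008 -0.008 -0.002 0 0 0;0.008 -0.008 -0.002 0 0 0;0.008 -0.008 -0.002 0 0 0")

```text
time: 8.85
tool_pos: [0.4454, -0.3042, 0.0824]
eef_rot: [0.737, 0.675, 0.0, 0.001]
wrist_force: [5.7, -2.7, 3.2]
grip_width: 0.208
grasp_force: 15.0
```

Call:
arm_command(series="0 0 0 0 0 0;0 0 0 0 0 0;0 0 0 0 0 0;0 0 0 0 0 0;0 0 0.2 0 0 0;0 0 0.4 0 0 0;0 0 0.6 0 0 0;0 -0.1 0.8 0 0 0", gripper=-1)

```text
time: 9.85
tool_pos: [0.4452, -0.3303, 0.3201]
eef_rot: [0.736, 0.677, 0.001, 0.0]
wrist_force: [1.0, -1.2, 0.4]
grip_width: 0.98
grasp_force: 0.0
```

```bash
python3 - <<'E'
from h import *
w=cam('wrist')
s=manip.sense();print(s['time'],s['tool_pos'],s['joints'],s['wrist_force'])
cv2.imwrite('pics/w3.png',cv2.resize(w['image'][:250,180:480,::-1],None,fx=2.4,fy=2.4,interpolation=cv2.INTER_CUBIC))
np.savez('w2.npz',image=w['image'],**{k:w[k] for k in('fx','fy','cx','cy','k1','rvec','tvec')})
E
```

```text
9.9 [ 0.44548643 -0.33570932  0.32685648] [-0.29895205  0.19155933  1.01382102  1.51760122 -0.16501429  1.51339062
  0.62700364] [-1.5607867  -0.45518612  5.20617077]
```

View pics/w3.png

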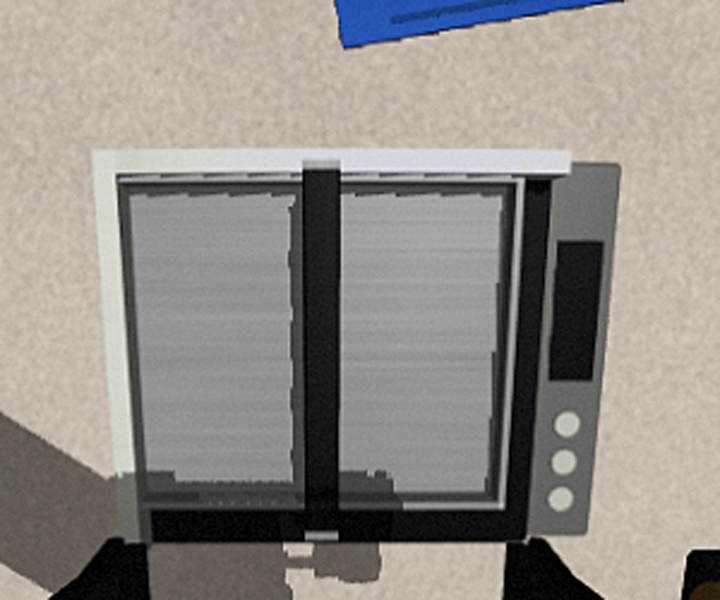

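The tray looks square, hard against both fences, with its wall corners at (523,179) and (505,509). Checking numerically.

```bash
python3 - <<'E'
from sc import U,ang,np
print('---')
f=U([(118,176),(568,174),(93,151),(571,151),(122,540)],.065);t=U([(523,179),(505,509)],.06);b=U([(302,165),(339,165),(339,538),(304,538)],.111)
print(f.round(4).tolist(),ang(f[2],f[3]),ang(f[0],f[1]));print(t.round(4).tolist(),ang(t[1],t[0]));print(b.mean(0),ang(b[3],b[0]),ang(b[2],b[1]))
th=np.radians(ang(f[2],f[3]));x=np.array([np.cos(th),np.sin(th),0]);y=np.array([-x[1],x[0],0])
c=f[2]+.012*x-.012*y;c2=f[0];print('corner',c,c2)
for P in (*t,b.mean(0)): print([(P-q)@v for q in(c,c2) for v in(x,y)])
E
```

```text
fence [[0.3511, -0.1819, 0.065], [0.5775, -0.2207, 0.065], [0.3161, -0.3829, 0.065], [0.3411, -0.1694, 0.065], [0.5788, -0.2096, 0.065], [0.3072, -0.3634, 0.065]]
inner +y -9.734440628291845 -x 80.11835122220859 outer -9.601580831981348 80.08504694022928 0.24101214517460226
tray [[0.3647, -0.2285, 0.06], [0.5722, -0.2354, 0.06], [0.5675, -0.4178, 0.06], [0.3601, -0.4043, 0.06]] -1.9043092982683285 88.53626074920571 -3.7308350256113503 [np.float64(0.17580840693562447), np.float64(0.20757937883553204), np.float64(0.18243269321942984), np.float64(0.20780761463233166)] [ 0.46612603 -0.3214886   0.06      ]
bar [[0.4598, -0.2319, 0.111], [0.4767, -0.232, 0.111], [0.4704, -0.4092, 0.111], [0.4541, -0.4089, 0.111]] [ 0.46525696 -0.3205107   0.111     ] 88.15887257810208 87.9665713555735
---
[[0.3448, -0.2026, 0.065], [0.5856, -0.2218, 0.065], [0.3333, -0.1887, 0.065], [0.5874, -0.2103, 0.065], [0.315, -0.4083, 0.065]] -4.844552238345104 -4.574917298681251
[[0.5626, -0.2222, 0.06], [0.548, -0.4103, 0.06]] 85.58315834906638
[ 0.44519081 -0.30631813  0.111     ] 84.98843183209 85.37566924735856
corner [ 0.34429037 -0.20168843  0.065     ] [ 0.34484306 -0.2025683   0.065     ]
[np.float64(0.21922535746944885), np.float64(-0.001966934069890894), np.float64(0.21860033709029927), np.float64(-0.0011368922196392287)]
[np.float64(0.22063369243104833), np.float64(-0.1906228919681353), np.float64(0.22000867205189878), np.float64(-0.18979285011788366)]
[np.float64(0.10937623272120532), np.float64(-0.09573458852312815), np.float64(0.10875121234205574), np.float64(-0.09490454667287648)]
```

Tray is flush to within 2 mm and 0.5°. Next, go to a viewing pose for the mat with the tool yawed to −90°.

Call:
arm_command(series="0 0.125 0 0 0 -0.0296;0 0.25 0 0 0 -0.059;0 0.375 0 0 0 -0.0888;0 0.5 0 0 0 -0.118;0 0.625 0 0 0 -0.148;0 0.75 0 0 0 -0.1776;0 0.875 0 0 0 -0.207;0 1 0 0 0 -0.2367")

```text
time: 10.9
tool_pos: [0.4443, -0.0305, 0.3177]
eef_rot: [0.998, 0.057, 0.0, -0.0]
wrist_force: [0.4, 0.1, 0.2]
grip_width: 1.002
grasp_force: 0.0
```

```bash
cat > ch.py <<'E'
from h import *
import sys
def chargers(z=.03,cl=True):
    w=cam('wrist'); s=manip.sense()
    print('t',s['time'],np.round(s['tool_pos'],4),'yaw',np.degrees(np.arctan2(*R.from_quat(s['eef_rot']).as_matrix()[1::-1,1])).round(1),'j',np.round(s['joints'],2))
    hsv=cv2.cvtColor(w['image'],cv2.COLOR_RGB2HSV)
    for d in manip.cut_out(w,'charger0'):
        m=d['mask'].astype('u1');cs=max(cv2.findContours(m,0,2)[0],key=cv2.contourArea)
        P=unproj(w,cs[:,0].astype(float),z)[:,:2];(c,sz,an)=cv2.minAreaRect((P*1000).astype('f4'))
        long=an if sz[0]>sz[1] else an+90
        # patch: bright pixels within mask
        pm=((m>0)&(hsv[:,:,1]<70)&(hsv[:,:,2]>120)).astype('u1'); pc=None
        if pm.sum()>20:
            q=cv2.findNonZero(pm)[:,0].astype(float); Q=unproj(w,q,z)[:,:2]; pc=(Q.mean(0)*1000).round(1)
        dark=np.median(hsv[:,:,1][(m>0)&(pm==0)])
        print(np.round(d['position']),round(d['conf'],2),'c',np.round(c,1),'sz',np.round(sorted(sz),0),'long',round((long+90)%180-90,1),'patch',pc,'sat',dark)
    return w
if __name__=='__main__':
    w=chargers(); 
    if len(sys.argv)>1: save(w,sys.argv[1])
E
python3 ch.py w4.png
```

```text
t 10.95 [ 0.4443 -0.0253  0.3174] yaw -84.1 j [-0.69 -0.17  0.57  1.77  0.09  1.51 -1.59]
[252. 104.] 0.84 c [516.8  69.2] sz [44. 71.] long 17.2 patch [518.5  71.8] sat 26.0
[312. 222.] 0.77 c [356.2 -39.4] sz [47. 74.] long -41.2 patch [348.3 -35.2] sat 202.0
[249.  23.] 0.72 c [619.7  78.1] sz [46. 65.] long -1.9 patch [630.1  80.9] sat 26.0
[335. 103.] 0.66 c [529.  -51.8] sz [42. 73.] long 10.2 patch [530.2 -51.4] sat 32.0
[240. 201.] 0.6 c [366.5  76.4] sz [52. 74.] long 70.2 patch [364.6  77. ] sat 223.0
[340.  15.] 0.56 c [641.6 -42.7] sz [43. 60.] long -16.1 patch [648.5 -45.5] sat 29.0
```

View pics/w4.png

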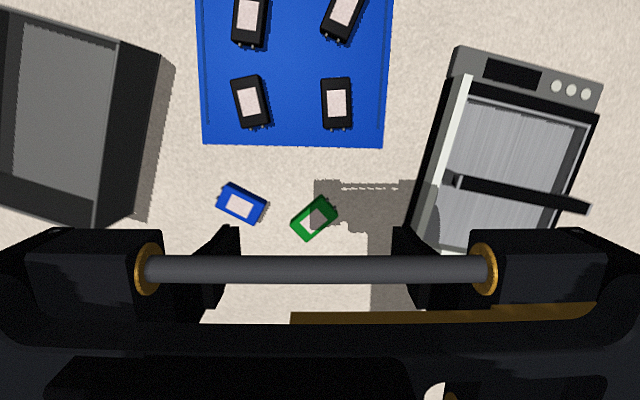

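The wrist view shows chargers at (251,102), (337,103), (250,20) and (343,15); the green and blue ones are off the mat. I'll pick the charger near (0.518, 0.071) first.

Call:
arm_command(series="0.1 0.15 -0.2 0 0 0.022;0.2 0.3 -0.4 0 0 0.044;0.245 0.33 -0.6 0 0 0.044;0.245 0.33 -0.667 0 0 0.044;0.245 0.33 -0.667 0 0 0.044;0.245 0.33 -0.667 0 0 0.044;0.245 0.33 -0.667 0 0 0.044")

```text
time: 11.88
tool_pos: [0.5193, 0.0669, 0.1201]
eef_rot: [0.981, 0.196, 0.002, -0.0]
wrist_force: [-0.4, 1.1, 0.0]
grip_width: 0.999
grasp_force: 0.0
```

```bash
python3 ch.py w5.png
```

```text
t 11.925 [0.5191 0.0671 0.1198] yaw -67.3 j [-0.74  0.21  0.59  1.89 -0.13  1.08 -1.28]
[350.  64.] 0.86 c [627.6  80. ] sz [44. 74.] long -2.8 patch [629.5  80.6] sat 23.0
[443. 219.] 0.79 c [540.  -43.7] sz [52. 56.] long 8.6 patch [533.1 -51.9] sat 64.0
[237. 311.] 0.69 c [393.2  89. ] sz [37. 68.] long -68.2 patch [380.   89.7] sat 223.0
[310. 193.] 0.63 c [519.1  71.8] sz [42. 75.] long 17.0 patch [518.7  71.5] sat 40.0
[498.  99.] 0.56 c [648.4 -39.9] sz [49. 77.] long -16.9 patch [651.2 -45.7] sat 46.0
```

Call:
arm_command(series="0 0.015 -0.15 0 0 -0.016;0 0.015 -0.25 0 0 -0.016;0 0.015 -0.33 0 0 -0.016;0 0.015 -0.36 0 0 -0.016;0 0.015 -0.377 0 0 -0.016;0 0.015 -0.377 0 0 -0.016")

```text
time: 12.72
tool_pos: [0.5186, 0.0719, 0.0052]
eef_rot: [0.989, 0.147, 0.0, -0.0]
wrist_force: [-0.2, 0.4, 0.2]
grip_width: 0.998
grasp_force: 0.0
```

Call:
arm_command(series="0 0 0 0 0 0;0 0 0 0 0 0;0 0 0 0 0 0;0 0 0 0 0 0;0 0 0 0 0 0;0 0 0 0 0 0;0 0 0 0 0 0", gripper=1, newtons=20)

```text
time: 13.6
tool_pos: [0.5181, 0.0718, 0.0046]
eef_rot: [0.989, 0.147, 0.0, -0.0]
wrist_force: [-0.6, -0.3, 0.6]
grip_width: 0.481
grasp_force: 20.0
```

Call:
arm_command(series="0 0 0.2 0 0 0;0 0 0.4 0 0 0;0 -0.15 0.6 0 0 -0.02;-0.02 -0.35 0.65 0 0 -0.04;-0.03 -0.55 0.65 0 0 -0.06;-0.05 -0.75 0.65 0 0 -0.06;-0.062 -0.95 0.65 0 0 -0.06;-0.062 -1 0.65 0 0 -0.06")

```text
time: 14.6
tool_pos: [0.4979, -0.2329, 0.1998]
eef_rot: [0.999, -0.044, 0.0, 0.001]
wrist_force: [-0.2, 0.5, -1.0]
grip_width: 0.483
grasp_force: 20.0
```

Call:
arm_command(series="0 -0.2 0 0 0 0;0 -0.38 0 0 0 0;0 -0.414 -0.15 0 0 0;0 -0.414 -0.3 0 0 0;0 -0.414 -0.42 0 0 0;0 -0.414 -0.45 0 0 0;0 -0.414 -0.45 0 0 0;0 -0.414 -0.45 0 0 0")

```text
time: 15.6
tool_pos: [0.5004, -0.353, 0.0663]
eef_rot: [0.999, -0.041, 0.001, 0.001]
wrist_force: [0.9, -0.2, 0.0]
grip_width: 0.48
grasp_force: 20.0
```

Call:
arm_command(series="-0.003 0.002 -0.04 0 0 0;-0.003 0.002 -0.07 0 0 0;-0.003 0.002 -0.084 0 0 0;-0.003 0.002 -0.084 0 0 0")

```text
time: 16.1
tool_pos: [0.4986, -0.3518, 0.0392]
eef_rot: [0.999, -0.041, -0.0, -0.0]
wrist_force: [0.4, 0.6, -1.2]
grip_width: 0.479
grasp_force: 20.0
```

Call:
arm_command(series="0 0 0 0 0 0;0 0 0 0 0 0;0 0 0 0 0 0;0 0 0.05 0 0 0;0 0 0.15 0 0 0;0 0 0.3 0 0 0;0 0.1 0.5 0 0 0;0 0.3 0.65 0 0 0", gripper=-0.2)

```text
time: 17.1
tool_pos: [0.4983, -0.2763, 0.2275]
eef_rot: [0.999, -0.043, 0.001, 0.001]
wrist_force: [0.8, 2.0, 0.7]
grip_width: 0.601
grasp_force: 0.0
```

Call:
arm_command(series="0.02 0.2 0 0 0 0.01;0.05 0.4 0 0 0 0.025;0.1 0.6 0 0 0 0.041;0.1 0.7 -0.15 0 0 0.041;0.1 0.7 -0.3 0 0 0.041;0.1 0.7 -0.38 0 0 0.041;0.1 0.7 -0.38 0 0 0.041;0.1 0.7 -0.38 0 0 0.041", gripper=-1)

```text
time: 18.1
tool_pos: [0.5294, -0.0652, 0.1117]
eef_rot: [0.996, 0.088, 0.001, 0.0]
wrist_force: [0.7, 0.7, 0.7]
grip_width: 1.0
grasp_force: 0.0
```

```bash
python3 ch.py w6.png
```

```text
t 18.15 [ 0.5296 -0.0651  0.1118] yaw -79.9 j [-0.63  0.27  0.77  1.87 -0.21  1.08 -1.17]
[313.  41.] 0.95 c [649.2 -45.1] sz [43. 74.] long -17.2 patch [651.5 -45.6] sat 21.5
[298. 193.] 0.61 c [531.3 -51.5] sz [41. 74.] long 10.3 patch [531.5 -51.5] sat 43.0
[151.  44.] 0.57 c [626.6  75. ] sz [51. 71.] long -2.5 patch [629.6  80.8] sat 32.0
[570. 227.] 0.48 c [ 545.6 -309.5] sz [ 24. 129.] long 88.0 patch [ 536.8 -297.1] sat 10.0
```

Call:
arm_command(series="0.005 0.045 -0.1 0 0 0;0.005 0.045 -0.22 0 0 0;0.005 0.045 -0.3 0 0 0;0.005 0.045 -0.34 0 0 0;0.005 0.045 -0.35 0 0 0;0.005 0.045 -0.35 0 0 0")

```text
time: 18.95
tool_pos: [0.5308, -0.0514, 0.0059]
eef_rot: [0.996, 0.088, 0.001, -0.0]
wrist_force: [0.1, -0.0, 0.1]
grip_width: 0.998
grasp_force: 0.0
```

Call:
arm_command(series="0 0 0 0 0 0;0 0 0 0 0 0;0 0 0 0 0 0;0 0 0 0 0 0;0 0 0 0 0 0;0 0 0 0 0 0;0 0 0 0 0 0", gripper=1, newtons=20)

```text
time: 19.82
tool_pos: [0.5302, -0.0513, 0.0051]
eef_rot: [0.996, 0.088, 0.0, 0.0]
wrist_force: [-0.8, 0.6, 0.5]
grip_width: 0.48
grasp_force: 20.0
```

Call:
arm_command(series="0 0 0.2 0 0 0;0 0 0.4 0 0 0;-0.02 -0.15 0.5 0 0 -0.02;-0.05 -0.35 0.5 0 0 -0.041;-0.079 -0.55 0.5 0 0 -0.041;-0.079 -0.725 0.5 0 0 -0.041;-0.079 -0.725 0.35 0 0 -0.041;-0.079 -0.725 0.25 0 0 -0.041")

```text
time: 20.82
tool_pos: [0.5055, -0.2693, 0.0782]
eef_rot: [0.999, -0.042, -0.001, -0.0]
wrist_force: [0.2, 1.0, -0.4]
grip_width: 0.484
grasp_force: 20.0
```

Call:
arm_command(series="0 0 -0.05 0 0 0;0 0 -0.05 0 0 0;0 0 -0.05 0 0 0")

```text
time: 21.2
tool_pos: [0.5072, -0.2691, 0.0663]
eef_rot: [0.999, -0.041, 0.001, 0.0]
wrist_force: [-0.6, 0.2, -1.2]
grip_width: 0.482
grasp_force: 20.0
```

Call:
arm_command(series="0 0 -0.04 0 0 0;0 0 -0.07 0 0 0;0 0 -0.085 0 0 0;0 0 -0.085 0 0 0")

```text
time: 21.7
tool_pos: [0.5065, -0.2688, 0.0395]
eef_rot: [0.999, -0.041, -0.0, -0.0]
wrist_force: [-1.1, 0.6, 1.4]
grip_width: 0.483
grasp_force: 20.0
```

Call:
arm_command(series="0 0 0 0 0 0;0 0 0 0 0 0;0 0 0 0 0 0;0 0 0.05 0 0 0;0 0 0.15 0 0 0;0 0 0.3 0 0 0;0 0.1 0.5 0 0 0;0 0.3 0.65 0 0 0", gripper=-0.2)

```text
time: 22.7
tool_pos: [0.5063, -0.1934, 0.2275]
eef_rot: [0.999, -0.043, 0.001, 0.001]
wrist_force: [1.1, 0.8, 0.3]
grip_width: 0.601
grasp_force: 0.0
```

Call:
arm_command(series="0.05 0.2 0 0 0 0;0.15 0.4 0 0 0 0;0.25 0.6 0 0 0 0.006;0.35 0.75 0 0 0 0.006;0.4 0.867 -0.15 0 0 0.006;0.4 0.867 -0.3 0 0 0.006;0.4 0.867 -0.38 0 0 0.006;0.4 0.867 -0.38 0 0 0.006", gripper=-1)

```text
time: 23.7
tool_pos: [0.6255, 0.068, 0.1096]
eef_rot: [1.0, -0.022, -0.001, 0.001]
wrist_force: [0.0, 0.3, 0.3]
grip_width: 0.994
grasp_force: 0.0
```

```bash
python3 ch.py w7.png
```

```text
t 23.75 [0.6265 0.068  0.1111] yaw -92.5 j [-0.74  0.51  0.75  1.61 -0.37  1.16 -1.52]
[298. 189.] 0.93 c [631.6  80.5] sz [43. 73.] long -2.5 patch [631.   80.7] sat 43.0
[445. 159.] 0.85 c [651.9 -40.5] sz [51. 73.] long -17.9 patch [652.  -45.8] sat 55.0
```

Call:
arm_command(series="0.014 0.042 -0.1 0 0 0;0.014 0.042 -0.22 0 0 0;0.014 0.042 -0.3 0 0 0;0.014 0.042 -0.34 0 0 0;0.014 0.042 -0.35 0 0 0;0.014 0.042 -0.35 0 0 0")

```text
time: 24.55
tool_pos: [0.6314, 0.0808, 0.0064]
eef_rot: [1.0, -0.022, 0.001, -0.0]
wrist_force: [0.0, -0.1, -0.6]
grip_width: 1.001
grasp_force: 0.0
```

Call:
arm_command(series="0 0 0 0 0 0;0 0 0 0 0 0;0 0 0 0 0 0;0 0 0 0 0 0;0 0 0 0 0 0;0 0 0 0 0 0;0 0 0 0 0 0", gripper=1, newtons=20)

```text
time: 25.42
tool_pos: [0.6306, 0.0809, 0.0052]
eef_rot: [1.0, -0.022, -0.0, -0.0]
wrist_force: [0.3, 0.3, 0.0]
grip_width: 0.478
grasp_force: 20.0
```

Call:
arm_command(series="0 0 0.2 0 0 0;0 0 0.4 0 0 0;-0.05 -0.1 0.55 0 0 -0.006;-0.14 -0.24 0.6 0 0 -0.006;-0.23 -0.4 0.6 0 0 -0.006;-0.32 -0.56 0.6 0 0 -0.006;-0.41 -0.7 0.6 0 0 -0.006")

```text
time: 26.3
tool_pos: [0.5064, -0.131, 0.1852]
eef_rot: [0.999, -0.041, 0.0, -0.0]
wrist_force: [0.7, -0.8, -1.1]
grip_width: 0.48
grasp_force: 20.0
```

Call:
arm_command(series="-0.09 -0.16 0 0 0 0;-0.18 -0.32 0 0 0 0;-0.27 -0.47 0 0 0 0;-0.36 -0.62 0 0 0 0;-0.413 -0.71 -0.1 0 0 0;-0.413 -0.71 -0.25 0 0 0;-0.413 -0.71 -0.37 0 0 0;-0.413 -0.71 -0.4 0 0 0")

```text
time: 27.3
tool_pos: [0.3823, -0.3416, 0.0635]
eef_rot: [0.999, -0.041, -0.002, -0.001]
wrist_force: [0.1, -0.8, -0.8]
grip_width: 0.485
grasp_force: 20.0
```

Call:
arm_command(series="0 0 0 0 0 0;0 0 0 0 0 0")

```text
time: 27.55
tool_pos: [0.3846, -0.3427, 0.0667]
eef_rot: [0.999, -0.041, 0.001, 0.0]
wrist_force: [-0.3, 0.2, -0.9]
grip_width: 0.479
grasp_force: 20.0
```

Call:
arm_command(series="0 0 -0.04 0 0 0;0 0 -0.07 0 0 0;0 0 -0.085 0 0 0;0 0 -0.085 0 0 0")

```text
time: 28.05
tool_pos: [0.3836, -0.3422, 0.0395]
eef_rot: [0.999, -0.041, -0.0, -0.0]
wrist_force: [-0.9, -0.1, -0.9]
grip_width: 0.483
grasp_force: 20.0
```

Call:
arm_command(series="0 0 0 0 0 0;0 0 0 0 0 0;0 0 0 0 0 0;0 0 0.05 0 0 0;0 0 0.15 0 0 0;0 0 0.3 0 0 0;0.1 0.1 0.5 0 0 0;0.2 0.25 0.65 0 0 0", gripper=-0.2)

```text
time: 29.05
tool_pos: [0.4359, -0.2792, 0.2253]
eef_rot: [0.999, -0.043, 0.001, 0.0]
wrist_force: [1.1, 1.4, -0.2]
grip_width: 0.601
grasp_force: 0.0
```

Call:
arm_command(series="0.14 0.15 0 0 0 0;0.28 0.3 0 0 0 0;0.42 0.45 0 0 0 -0.015;0.56 0.6 0 0 0 -0.035;0.693 0.7 -0.1 0 0 -0.035;0.693 0.7 -0.25 0 0 -0.035;0.693 0.7 -0.38 0 0 -0.035;0.693 0.7 -0.38 0 0 -0.035", gripper=-1)

```text
time: 30.05
tool_pos: [0.6422, -0.0681, 0.107]
eef_rot: [0.989, -0.15, -0.002, 0.001]
wrist_force: [0.3, 0.1, 0.1]
grip_width: 1.0
grasp_force: 0.0
```

```bash
python3 ch.py w8.png
```

```text
t 30.1 [ 0.6435 -0.0685  0.1092] yaw -107.3 j [-0.6   0.61  0.89  1.57 -0.5   1.21 -1.48]
[283. 194.] 0.81 c [653.5 -46.8] sz [43. 73.] long -17.3 patch [652.8 -45.9] sat 67.5
[ 5. 59.] 0.77 c [823.6 122.8] sz [10. 64.] long -29.9 patch None sat 205.0
```

Call:
arm_command(series="0.03 0.074 -0.05 0 0 0;0.03 0.074 -0.15 0 0 0;0.03 0.074 -0.25 0 0 0;0.03 0.074 -0.33 0 0 0;0.03 0.074 -0.35 0 0 0;0.03 0.074 -0.35 0 0 0")

```text
time: 30.9
tool_pos: [0.6534, -0.0457, 0.0043]
eef_rot: [0.989, -0.15, 0.0, -0.0]
wrist_force: [0.4, -0.4, -0.7]
grip_width: 0.999
grasp_force: 0.0
```

Call:
arm_command(series="0 0 0 0 0 0;0 0 0 0 0 0;0 0 0 0 0 0;0 0 0 0 0 0;0 0 0 0 0 0;0 0 0 0 0 0;0 0 0 0 0 0", gripper=1, newtons=20)

```text
time: 31.78
tool_pos: [0.653, -0.0462, 0.0036]
eef_rot: [0.989, -0.15, 0.0, -0.0]
wrist_force: [0.2, -1.0, 2.5]
grip_width: 0.482
grasp_force: 20.4
```

Call:
arm_command(series="0 0 0.2 0 0 0;0 0 0.4 0 0 0.01;-0.1 -0.08 0.55 0 0 0.02;-0.25 -0.2 0.6 0 0 0.035;-0.4 -0.33 0.6 0 0 0.035;-0.55 -0.45 0.6 0 0 0.035;-0.7 -0.57 0.6 0 0 0.035;-0.85 -0.69 0.6 0 0 0.035")

```text
time: 32.78
tool_pos: [0.3959, -0.2542, 0.1829]
eef_rot: [0.999, -0.041, -0.0, -0.0]
wrist_force: [0.9, -0.4, 0.9]
grip_width: 0.479
grasp_force: 20.0
```

Call:
arm_command(series="-0.023 -0.018 -0.1 0 0 0;-0.023 -0.018 -0.25 0 0 0;-0.023 -0.018 -0.37 0 0 0;-0.023 -0.018 -0.39 0 0 0;-0.023 -0.018 -0.39 0 0 0;-0.023 -0.018 -0.39 0 0 0")

```text
time: 33.52
tool_pos: [0.3918, -0.2589, 0.0678]
eef_rot: [0.999, -0.041, 0.001, -0.0]
wrist_force: [1.0, -0.4, -0.9]
grip_width: 0.48
grasp_force: 20.0
```

Call:
arm_command(series="0 0 -0.04 0 0 0;0 0 -0.075 0 0 0;0 0 -0.093 0 0 0;0 0 -0.093 0 0 0")

```text
time: 34.02
tool_pos: [0.3906, -0.2585, 0.0385]
eef_rot: [0.999, -0.041, -0.001, -0.001]
wrist_force: [-3.4, 2.7, 8.4]
grip_width: 0.48
grasp_force: 26.7
```

Call:
arm_command(series="0 0 0 0 0 0;0 0 0 0 0 0;0 0 0 0 0 0;0 0 0.05 0 0 0;0 0 0.15 0 0 0;0 0 0.3 0 0 0;-0.05 -0.05 0.5 0 0 0;-0.15 -0.15 0.7 0 0 0", gripper=-0.2)

```text
time: 35.02
tool_pos: [0.3576, -0.2905, 0.2241]
eef_rot: [0.999, -0.04, -0.0, 0.001]
wrist_force: [0.9, 1.9, -0.3]
grip_width: 0.602
grasp_force: 0.0
```

Call:
arm_command(series="-0.1 0 0.1 0 0 0;-0.1 0 0.2 0 0 0;-0.1 0 0.2 0 0 0;-0.1 0 0.2 0 0 0", gripper=-1)

```text
time: 35.52
tool_pos: [0.3273, -0.291, 0.2824]
eef_rot: [0.999, -0.041, -0.0, -0.0]
wrist_force: [0.3, 0.3, -0.9]
grip_width: 0.952
grasp_force: 0.0
```

```bash
python3 ch.py w9.png; python3 - <<'E'
from h import *
a=cam('top')
im=a['image'][:,:,::-1]
wr=cv2.imread('pics/w9.png')
cv2.imwrite('pics/both9.png',np.hstack([cv2.resize(wr,(480,300)),cv2.resize(im[180:310,130:265],(312,300))]))
for d in manip.cut_out(a,'bin')[:1]:
    m=d['mask'].astype('u1');cs=max(cv2.findContours(m,0,2)[0],key=cv2.contourArea)
    print(cv2.minAreaRect(cs),cv2.boundingRect(m))
cv2.imwrite('pics/bin.png',cv2.resize(im[190:315,130:265],None,fx=4,fy=4,interpolation=cv2.INTER_CUBIC))
np.savez('top.npz',**{k:a[k] for k in('fx','fy','cx','cy','k1','rvec','tvec')})
E
```

```text
t 35.575 [ 0.3272 -0.2909  0.2822] yaw -94.7 j [-0.59 -0.38  0.98  1.86  0.31  1.5  -1.32]
[283.  27.] 0.98 c [ 502.5 -266.8] sz [47. 62.] long -5.2 patch [ 515.3 -267.8] sat 26.0
[357.  28.] 0.93 c [ 495.2 -356.1] sz [48. 62.] long -4.4 patch [ 507.  -358.4] sat 34.0
[284. 119.] 0.82 c [ 387.1 -256.4] sz [49. 78.] long -5.3 patch [ 387.9 -254.7] sat 27.0
[353. 121.] 0.77 c [ 380.9 -347.2] sz [47. 78.] long -4.5 patch [ 382.3 -348.3] sat 39.0
[393. 124.] 0.65 c [ 419.1 -308.4] sz [215. 255.] long 87.6 patch [ 377.5 -253.8] sat 45.0
[137. 166.] 0.57 c [352.1 -49.2] sz [50. 81.] long -41.6 patch [350.7 -41. ] sat 204.0
[ 60. 161.] 0.57 c [363.3  64.3] sz [50. 85.] long 67.7 patch [361.9  74.9] sat 229.0
((194.58258056640625, 252.77520751953125), (89.82561492919922, 91.28201293945312), 9.865806579589844) (145, 202, 101, 103)
```

View pics/w9.png

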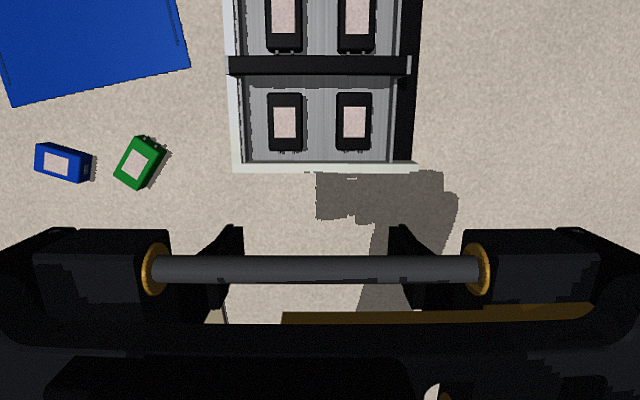

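View pics/bin.png

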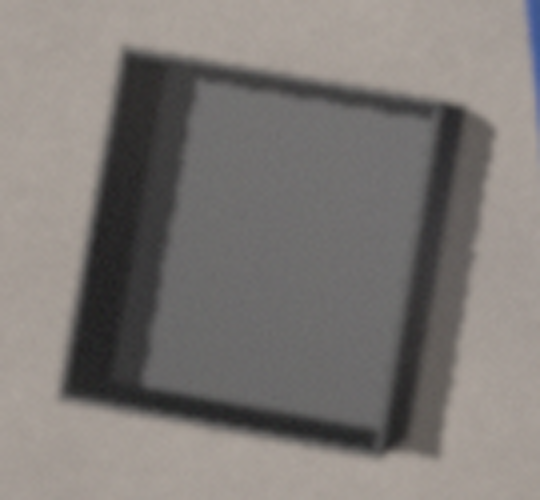

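All four chargers lie on the tray (pixels (285,25), (356,25), (285,120), (353,120)), and the tray is still in the corner. In the bin crop the rim corners are at about (125,48), (441,104), (382,450) and (62,397).

```bash
python3 - <<'E'
from h import *
w=dict(np.load('top.npz'))
P=unproj(w,np.float64([(125,48),(441,104),(382,450),(62,397)])/4+[130,190],.1)
print(P.round(4).tolist(),P.mean(0),[np.linalg.norm(P[i]-P[i-1]).round(3) for i in range(4)])
for i,j in((1,0),(2,3),(3,0),(2,1)): print(np.degrees(np.arctan2(*(P[j]-P[i])[1::-1])))
E
```

```text
[[0.6139, 0.4438, 0.1], [0.567, 0.2131, 0.1], [0.3214, 0.2602, 0.1], [0.3631, 0.4927, 0.1]] [0.46635214 0.35245983 0.1       ] [np.float64(0.256), np.float64(0.235), np.float64(0.25), np.float64(0.236)]
78.50348294818393
79.84871070294726
-11.035056622725905
-10.855568989058769
```

Call:
arm_command(series="0.1 0.1 0.05 0 0 0.015;0.2 0.25 0.05 0 0 0.03;0.25 0.4 0.05 0 0 0.045;0.3 0.55 0.05 0 0 0.06;0.33 0.7 0.05 0 0 0.075;0.33 0.8 0.05 0 0 0.09;0.33 0.9 0.05 0 0 0.105;0.33 1 0.05 0 0 0.117")

```text
time: 36.72
tool_pos: [0.4264, 0.0101, 0.2982]
eef_rot: [0.946, 0.323, 0.0, -0.0]
wrist_force: [0.9, 0.2, 0.6]
grip_width: 0.997
grasp_force: 0.0
```

Call:
arm_command(series="0.05 0.12 0 0 0 0.015;0.1 0.25 0 0 0 0.03;0.15 0.4 0 0 0 0.045;0.2 0.55 0 0 0 0.06;0.25 0.7 0 0 0 0.075;0.3 0.8 0 0 0 0.09;0.33 0.9 0 0 0 0.105;0.33 1 0 0 0 0.116")

```text
time: 37.72
tool_pos: [0.5257, 0.3104, 0.2976]
eef_rot: [0.769, 0.639, -0.0, 0.0]
wrist_force: [0.3, -0.6, -0.1]
grip_width: 0.999
grasp_force: 0.0
```

Call:
arm_command(series="0 0.1 -0.2 0 0 0;0 0.1 -0.35 0 0 0;0 0.1 -0.35 0 0 0;0 0.1 -0.35 0 0 0")

```text
time: 38.22
tool_pos: [0.5264, 0.3391, 0.1954]
eef_rot: [0.771, 0.637, 0.001, 0.0]
wrist_force: [0.9, 0.9, -0.1]
grip_width: 1.001
grasp_force: 0.0
```

```bash
python3 - <<'E'
from h import *
s=manip.sense();print(s['time'],s['tool_pos'],s['joints'],R.from_quat(s['eef_rot']).as_matrix().round(3).tolist())
E
```

```text
38.225 [0.52644316 0.33914024 0.19542668] [-1.10652616  0.38532511  0.6014526   1.52649781 -0.22288181  1.29660779
 -0.66802881] [[0.188, 0.982, 0.002], [0.982, -0.188, 0.001], [0.002, 0.002, -1.0]]
```

Call:
arm_command(series="0 0 0 -0.004 -0.02 0;0 0 0 -0.008 -0.04 0;0 0 0 -0.012 -0.06 0;0 0 0 -0.016 -0.08 0;0 0 0 -0.02 -0.1 0;0 0 0 -0.024 -0.12 0;0 0 0 -0.027 -0.14 0;0 0 0 -0.029 -0.15 0")

```text
time: 39.22
tool_pos: [0.5258, 0.3404, 0.1954]
eef_rot: [0.683, 0.564, 0.296, 0.356]
wrist_force: [0.2, 0.5, -0.4]
grip_width: 1.002
grasp_force: 0.0
```

```bash
python3 - <<'E'
from h import *
s=manip.sense();M=R.from_quat(s['eef_rot']).as_matrix();print(s['time'],s['tool_pos'],s['joints'].round(2),M.round(3).tolist(),np.degrees(np.arccos(-M[2,2])))
E
```

```text
39.225 [0.52578575 0.34039663 0.19538022] [-1.77  0.19  0.71  2.1   1.1   0.91 -2.01] [[0.188, 0.56, 0.807], [0.982, -0.11, -0.153], [0.003, 0.821, -0.571]] 55.197614522567115
```

The 55° tilt is reachable. Now untilt and go back to the bar.

Call:
arm_command(series="0 0 0.05 0.004 0.02 0;0 0 0.1 0.008 0.04 0;0 -0.1 0.15 0.012 0.06 0;0 -0.2 0.2 0.016 0.08 0;0 -0.3 0.2 0.02 0.1 0;0 -0.4 0.2 0.024 0.12 0;0 -0.5 0.2 0.027 0.14 0;0 -0.6 0.2 0.029 0.15 0")

```text
time: 40.22
tool_pos: [0.5273, 0.1576, 0.2563]
eef_rot: [0.771, 0.637, 0.002, -0.001]
wrist_force: [0.0, 0.1, -0.7]
grip_width: 1.002
grasp_force: 0.0
```

Call:
arm_command(series="0 -0.15 0 0 0 0;-0.05 -0.3 0 0 0 0.01;-0.1 -0.45 0 0 0 0.017;-0.15 -0.6 0 0 0 0.017;-0.2 -0.75 0 0 0 0.017;-0.25 -0.9 0 0 0 0.017;-0.268 -1 0 0 0 0.017")

```text
time: 41.1
tool_pos: [0.4449, -0.1444, 0.2549]
eef_rot: [0.737, 0.676, 0.003, -0.0]
wrist_force: [0.4, 0.2, 0.3]
grip_width: 0.997
grasp_force: 0.0
```

Call:
arm_command(series="0 -0.2 0 0 0 0;0 -0.4 0 0 0 0;0 -0.55 0 0 0 0;0 -0.55 -0.2 0 0 0;0 -0.55 -0.3 0 0 0;0 -0.55 -0.3 0 0 0;0 -0.55 -0.3 0 0 0")

```text
time: 41.98
tool_pos: [0.4464, -0.3065, 0.166]
eef_rot: [0.735, 0.678, 0.001, 0.001]
wrist_force: [0.0, 1.2, -0.2]
grip_width: 0.997
grasp_force: 0.0
```

```bash
python3 - <<'E'
from h import *
s=manip.sense();M=R.from_quat(s['eef_rot']).as_matrix();print(s['time'],s['tool_pos'],s['joints'].round(2),M.round(3).tolist(),np.degrees(np.arctan2(M[1,1],M[0,1])))
E
```

```text
41.975 [ 0.44637548 -0.30648883  0.16604931] [-0.46  0.36  1.19  1.81 -0.35  1.22  0.75] [[0.081, 0.997, 0.003], [0.997, -0.081, -0.001], [-0.0, 0.004, -1.0]] -4.667154844285393
```

Call:
arm_command(series="-0.003 0.003 -0.1 0 0 0;-0.003 0.003 -0.2 0 0 0;-0.003 0.003 -0.26 0 0 0;-0.003 0.003 -0.277 0 0 0;-0.003 0.003 -0.277 0 0 0")

```text
time: 42.6
tool_pos: [0.4449, -0.3053, 0.0811]
eef_rot: [0.735, 0.678, 0.0, 0.001]
wrist_force: [0.3, 0.7, -0.6]
grip_width: 1.002
grasp_force: 0.0
```

Call:
arm_command(series="0 0 0 0 0 0;0 0 0 0 0 0;0 0 0 0 0 0;0 0 0 0 0 0;0 0 0 0 0 0;0 0 0 0 0 0;0 0 0 0 0 0;0 0 0 0 0 0", gripper=1, newtons=60)

```text
time: 43.6
tool_pos: [0.4453, -0.3052, 0.0804]
eef_rot: [0.735, 0.678, 0.0, 0.001]
wrist_force: [2.5, -0.9, -5.0]
grip_width: 0.196
grasp_force: 60.0
```

Call:
arm_command(series="0 0 0 0 0 0;0 0 0 0 0 0")

```text
time: 43.85
tool_pos: [0.4453, -0.3052, 0.0803]
eef_rot: [0.735, 0.678, 0.0, 0.001]
wrist_force: [5.0, -2.1, -3.4]
grip_width: 0.196
grasp_force: 60.0
```

Call:
arm_command(series="0.005 -0.005 0.02 0 0 0;0.01 -0.01 0.06 0 0 0;0.01 -0.01 0.12 0 0 0;0.01 -0.01 0.2 0 0 0;0.01 -0.01 0.3 0 0 0;0.01 -0.01 0.4 0 0 0;0.01 -0.01 0.48 0 0 0;0.01 -0.01 0.52 0 0 0")

```text
time: 44.85
tool_pos: [0.4472, -0.3086, 0.2379]
eef_rot: [0.736, 0.677, 0.001, 0.001]
wrist_force: [0.8, -0.2, -7.3]
grip_width: 0.201
grasp_force: 60.0
```

Call:
arm_command(series="0.02 0.05 0 0 0 0;0.04 0.15 0 0 0 0;0.07 0.27 0 0 0 0;0.1 0.4 0 0 0 0;0.13 0.53 0 0 0 0;0.15 0.66 0 0 0 0;0.17 0.79 0 0 0 0;0.19 0.92 0 0 0 0")

```text
time: 45.85
tool_pos: [0.5038, -0.0311, 0.2361]
eef_rot: [0.736, 0.677, 0.0, -0.001]
wrist_force: [-0.3, 0.1, -7.0]
grip_width: 0.199
grasp_force: 60.0
```

Call:
arm_command(series="0.01 0.05 0 0 0 -0.002;0.02 0.15 0 0 0 -0.004;0.03 0.27 0 0 0 -0.006;0.04 0.4 0 0 0 -0.008;0.05 0.53 0 0 0 -0.01;0.06 0.66 0 0 0 -0.012;0.07 0.79 0 0 0 -0.015;0.07 0.92 0 0 0 -0.017")

```text
time: 46.85
tool_pos: [0.5254, 0.2442, 0.2359]
eef_rot: [0.771, 0.637, -0.0, 0.0]
wrist_force: [0.7, -0.3, -6.9]
grip_width: 0.202
grasp_force: 60.0
```

Call:
arm_command(series="0 0.12 0 0 0 0;0 0.22 0 0 0 0;0 0.29 0 0 0 0;0 0.31 -0.05 0 0 0;0 0.31 -0.12 0 0 0;0 0.31 -0.17 0 0 0;0 0.31 -0.17 0 0 0")

```text
time: 47.72
tool_pos: [0.5247, 0.3356, 0.1837]
eef_rot: [0.771, 0.637, -0.001, 0.0]
wrist_force: [0.1, 0.1, -6.9]
grip_width: 0.198
grasp_force: 60.0
```

```bash
python3 - <<'E'
from h import *
s=manip.sense();M=R.from_quat(s['eef_rot']).as_matrix();print(s['time'],s['tool_pos'],s['joints'].round(2),M.round(3).tolist(),np.degrees(np.arctan2(M[1,1],M[0,1])))
a=cam('top');cv2.imwrite('pics/t10.png',cv2.resize(a['image'][150:320,90:300,::-1],None,fx=3,fy=3,interpolation=cv2.INTER_CUBIC))
E
```

```text
47.725 [0.52472303 0.33563204 0.18373762] [-1.34  0.49  0.95  1.56 -0.4   1.31 -0.53] [[0.189, 0.982, -0.002], [0.982, -0.189, -0.002], [-0.002, -0.002, -1.0]] -10.87685346921126
```

View pics/t10.png

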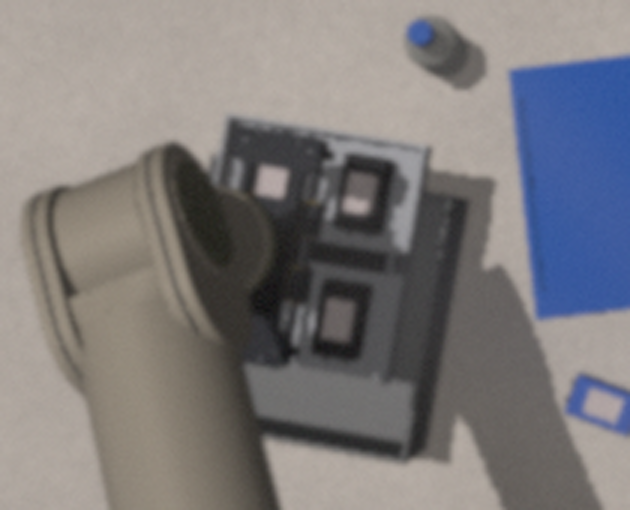

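Tray over the bin with the chargers still in place; visible patches at (270,182), (358,195) and (340,318), the fourth hidden by the wrist (measured load 0.7 kg). Tipping.

Call:
arm_command(series="0.005 0 0.003 -0.0026 -0.0136 0;0.01 0 0.006 -0.0052 -0.0272 0;0.016 0 0.01 -0.0078 -0.0408 0;0.02 0 0.013 -0.0104 -0.0544 0;0.025 0 0.016 -0.013 -0.068 0;0.03 0 0.02 -0.0156 -0.0816 0;0.035 0 0.025 -0.0182 -0.0952 0;0.04 0 0.03 -0.0208 -0.1088 0")

```text
time: 48.78
tool_pos: [0.5373, 0.337, 0.1948]
eef_rot: [0.725, 0.598, 0.219, 0.263]
wrist_force: [1.3, -1.1, -5.9]
grip_width: 0.198
grasp_force: 60.0
```

Call:
arm_command(series="0.003 0 0.003 -0.0026 -0.0136 0;0.006 0 0.005 -0.0052 -0.0272 0;0.01 0 0.01 -0.0078 -0.0408 0;0.01 0 0.01 -0.0078 -0.0408 0;0.01 0 0.01 -0.0078 -0.0408 0;0.01 0 0.01 -0.0078 -0.0408 0;0.01 0 0.01 -0.0078 -0.0408 0;0.01 0 0.01 -0.0078 -0.0408 0")

```text
time: 49.78
tool_pos: [0.5404, 0.3368, 0.1972]
eef_rot: [0.684, 0.566, 0.293, 0.355]
wrist_force: [-0.3, 0.1, -2.8]
grip_width: 0.199
grasp_force: 60.0
```

```bash
python3 - <<'E'
from h import *
s=manip.sense();M=R.from_quat(s['eef_rot']).as_matrix();print(s['time'],s['tool_pos'],s['joints'].round(2),np.degrees(np.arccos(-M[2,2])),s['wrist_force'])
a=cam('top');b=cam('wrist')
cv2.imwrite('pics/t11.png',np.hstack([cv2.resize(a['image'][150:320,90:300,::-1],(370,300)),cv2.resize(b['image'][:260,:,::-1],(430,300))]))
E
```

```text
49.775 [0.54040775 0.33677057 0.19721347] [-2.2   0.48  1.32  2.1   0.73  0.63 -1.74] 54.80340542974414 [-0.3493916   0.0532674  -2.84373895]
```

View pics/t11.png

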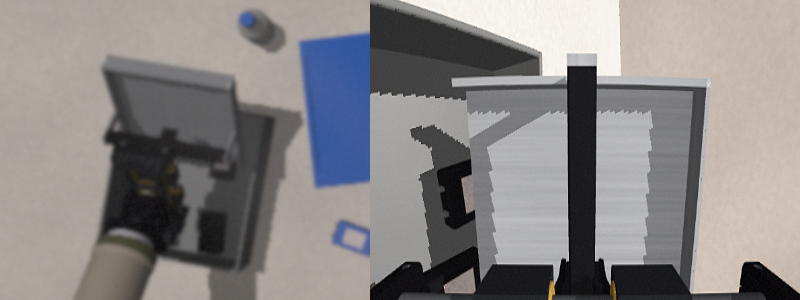

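The tray is empty (2.8 N on the wrist, clean in the picture) and chargers are visible in the bin. Raise and untilt.

Call:
arm_command(series="0 0 0.12 0 0 0;0 0 0.2 0.004 0.02 0;0 0 0.22 0.008 0.042 0;-0.01 0 0.22 0.012 0.063 0;-0.02 0 0.22 0.016 0.085 0;-0.03 0 0.22 0.02 0.107 0;-0.04 0 0.22 0.024 0.13 0;-0.05 0 0.22 0.0286 0.1496 0")

```text
time: 50.88
tool_pos: [0.5256, 0.3367, 0.2631]
eef_rot: [0.77, 0.638, -0.001, -0.002]
wrist_force: [-0.4, -0.3, -3.8]
grip_width: 0.199
grasp_force: 60.0
```

```bash
python3 - <<'E'
from h import *
cam('side')
s=manip.sense();M=R.from_quat(s['eef_rot']).as_matrix();print(s['time'],s['tool_pos'],s['joints'].round(2),M.round(3).tolist(),s['wrist_force'],np.degrees(np.arctan2(M[1,1],M[0,1])))
w=cam('wrist')
for d in manip.boxes_of(w,'charger0'): print(d['position'],d['conf'],unproj(w,d['position'],.02)[0].round(3))
E
```

```text
50.925 [0.52694179 0.3338388  0.26259531] [-1.32  0.44  0.96  1.44 -0.36  1.46 -0.56] [[0.192, 0.981, -0.009], [0.981, -0.192, 0.001], [-0.001, -0.009, -1.0]] [-2.43168412 -3.08833086 -3.23344529] -11.07003279954635
[540.6, 232.3] 0.91 [0.827 0.177 0.02 ]
```

Call:
arm_command(series="-0.02 -0.08 0 0 0 0.003;-0.04 -0.22 0 0 0 0.006;-0.06 -0.36 0 0 0 0.009;-0.08 -0.5 0 0 0 0.012;-0.1 -0.64 0 0 0 0.015;-0.12 -0.78 0 0 0 0.017;-0.13 -0.92 0 0 0 0.017;-0.14 -1 0 0 0 0.017")

```text
time: 52.02
tool_pos: [0.4831, 0.0356, 0.2622]
eef_rot: [0.735, 0.678, 0.001, 0.0]
wrist_force: [-0.3, 0.3, -2.7]
grip_width: 0.201
grasp_force: 60.0
```

Call:
arm_command(series="-0.02 -0.13 0 0 0 0;-0.04 -0.28 0 0 0 0;-0.06 -0.43 0 0 0 0;-0.08 -0.58 0 0 0 0;-0.1 -0.73 0 0 0 0;-0.11 -0.88 0 0 0 0;-0.113 -0.97 0 0 0 0;-0.113 -1 0 0 0 0")

```text
time: 53.02
tool_pos: [0.4407, -0.2568, 0.2654]
eef_rot: [0.734, 0.679, 0.001, 0.006]
wrist_force: [0.3, -0.3, -3.8]
grip_width: 0.198
grasp_force: 60.0
```

Call:
arm_command(series="0 -0.1 -0.05 0 0 0;0 -0.155 -0.15 0 0 0;0 -0.155 -0.28 0 0 0;0 -0.155 -0.4 0 0 0;0 -0.155 -0.48 0 0 0;0 -0.155 -0.48 0 0 0;0 -0.155 -0.48 0 0 0")

```text
time: 53.9
tool_pos: [0.3957, -0.273, 0.1522]
eef_rot: [0.735, 0.677, 0.007, 0.029]
wrist_force: [0.5, -0.4, -3.2]
grip_width: 0.199
grasp_force: 60.0
```

```bash
python3 - <<'E'
from h import *
s=manip.sense();M=R.from_quat(s['eef_rot']).as_matrix();print(s['time'],s['tool_pos'],s['joints'].round(2),M.round(3).tolist(),s['wrist_force'],np.degrees(np.arctan2(M[1,1],M[0,1])))
w=cam('wrist'); cv2.imwrite('pics/w12.png',cv2.resize(w['image'][:260,100:560,::-1],None,fx=1.7,fy=1.7,interpolation=cv2.INTER_CUBIC))
E
```

```text
53.9 [ 0.39568744 -0.27298275  0.15221881] [-1.06 -0.5   1.34  2.02  0.54  1.23 -0.  ] [[0.082, 0.995, 0.05], [0.996, -0.081, -0.033], [-0.029, 0.053, -0.998]] [ 0.51790507 -0.37821601 -3.24224568] -4.6274081002551855
```

View pics/w12.png

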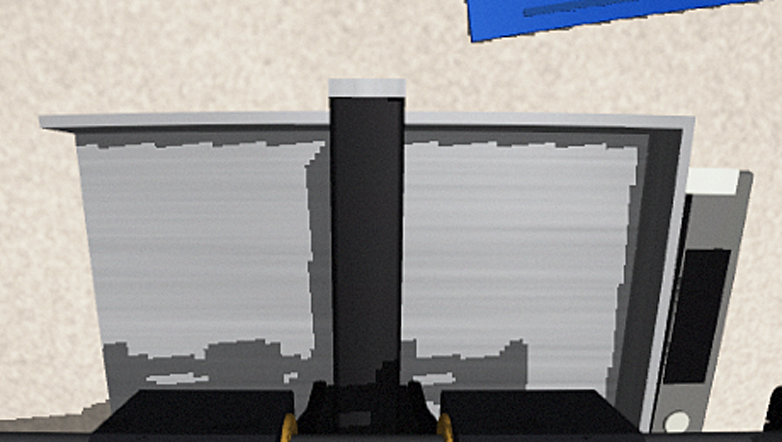

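The trip back ran into joint limits (j2 = −0.50, j3 = 1.34): the null space has drifted over the run. I'll fit a kinematic model from the logged poses so I can plan a way out.

```bash
cat > kin.py <<'E'
import numpy as np, itertools
from scipy.spatial.transform import Rotation as R
from scipy.optimize import least_squares
def Rt(ax,a): return R.from_rotvec(np.array(ax)*a).as_matrix()
X,Y,Z=np.eye(3)
def fk(q,p,s):
    d1,d3,d5,d7,a1,a3,a5,a6,y2,y4,y6,yt=p
    M=np.eye(3);t=np.zeros(3)
    def tr(v):
        nonlocal t; t=t+M@np.array(v)
    M=Rt(Z,s[0]*q[0]);tr([a1,y2,d1]);M=M@Rt(Y,s[1]*q[1])@Rt(Z,s[2]*q[2]);tr([a3,y4,d3]);M=M@Rt(Y,s[3]*q[3]);tr([a5,0,0])
    M=M@Rt(Z,s[4]*q[4]);tr([0,y6,d5]);M=M@Rt(Y,s[5]*q[5]);tr([a6,0,0]);M=M@Rt(Z,s[6]*q[6]+yt);tr([0,0,d7]);return t,M
D=[([-1.197,0.332,-0.065,1.46,0.022,1.35,-0.088],[.24154,.57645,.22255],[1.97096440e-01,9.80384105e-01,2.02e-05,2.27e-06]),
([-0.62840826,-0.03959023,0.50618775,1.62957524,0.01904569,1.54710613,-0.12031577],[0.48737606,0.00840461,0.34228618],[7.06152595e-01,7.08059641e-01,-1.32398637e-04,-1.99536606e-04]),
([0.08000239,0.43106466,0.91308482,1.25327445,-0.33709788,1.61312603,0.93199589],[0.45847466,-0.44256269,0.34174277],None),
([-0.19958692,0.23734461,0.94142793,1.43757618,-0.19151514,1.56211849,0.72909025],[0.45752867,-0.34470752,0.34285468],None),
([-0.29895205,0.19155933,1.01382102,1.51760122,-0.16501429,1.51339062,0.62700364],[0.44548643,-0.33570932,0.32685648],None),
([-1.10652616,0.38532511,0.6014526,1.52649781,-0.22288181,1.29660779,-0.66802881],[0.52644316,0.33914024,0.19542668],[.771,.637,.001,0]),
([-1.77,.19,.71,2.1,1.1,.91,-2.01],[0.52578575,0.34039663,0.19538022],[.683,.564,.296,.356]),
([-0.46,.36,1.19,1.81,-.35,1.22,.75],[0.44637548,-0.30648883,0.16604931],[.735,.678,.001,.001]),
([-1.06,-.5,1.34,2.02,.54,1.23,0],[0.39568744,-0.27298275,0.15221881],[.735,.677,.007,.029])]
def res(p,s):
    o=[]
    for i,(q,x,qt) in enumerate(D):
        t,M=fk(q,p,s);o.extend(np.r_[(t-x),.3*(M[:,2]-(R.from_quat(qt).as_matrix()[:,2] if qt else -Z)), (.3*(M[:,1]-R.from_quat(qt).as_matrix()[:,1]) if qt else np.zeros(3))]*(1 if i<6 else .15))
    return np.array(o)
if __name__=='__main__':
    best=None
    for s in itertools.product([-1],[1],[1,-1],[1],[1,-1],[1],[1,-1]):
        for yt in(0,np.pi/2,-np.pi/2,np.pi):
            r=least_squares(res,[.3,.35,.35,.2,0,0,0,0,0,0,0,yt],args=(s,),max_nfev=60)
            if best is None or r.cost<best[0]: best=(r.cost,s,r.x)
    print(best[0],best[1],best[2].round(4)); np.savez('kin.npz',p=best[2],s=best[1]); print(np.abs(res(best[2],best[1])).reshape(-1,9).max(1).round(4))
E
python3 kin.py
```

```text
4.883773965873997e-06 (-1, 1, -1, 1, -1, 1, -1) [ 2.5590e-01  4.4840e-01  4.8870e-01  3.4950e-01  3.0000e-04  1.5000e-03
 -1.0000e-04  5.0000e-04 -2.2100e-02 -2.4900e-02  1.0000e-03  1.5715e+00]
[0.0002 0.0002 0.0003 0.0002 0.0025 0.0001 0.0003 0.0006 0.0003]
```

```bash
cat > sim.py <<'E'
from kin import *
k=np.load('kin.npz');P=k['p'];S=k['s']
lo=np.array([-2.6,-.5,-1.47,.16,-1.27,.06,-2.6]);hi=np.array([2.6,2.12,1.34,2.42,4.41,2.06,2.6])
def F(q): return fk(q,P,S)
def J(q,e=1e-5):
    t,M=F(q);o=np.zeros((6,7))
    for i in range(7):
        dq=np.array(q,float);dq[i]+=e;t2,M2=F(dq);o[:3,i]=(t2-t)/e;o[3:,i]=R.from_matrix(M2@M.T).as_rotvec()/e
    return o
def pose(x,y,z,yaw,tilt=0):
    a=np.radians(yaw);My=np.array([np.cos(a),np.sin(a),0]);M=np.c_[[-My[1],My[0],0],My,[0,0,-1]]
    if np.linalg.det(M)<0: M[:,0]*=-1
    return np.array([x,y,z]),M
def go(q,T,W=np.ones(7),n=60):
    q=np.array(q,float);t0,M0=F(q);rv=R.from_matrix(T[1]@M0.T).as_rotvec()
    for i in range(1,n+1):
        tt=t0+(T[0]-t0)*i/n;Mt=R.from_rotvec(rv*i/n).as_matrix()@M0
        for _ in range(3):
            t,M=F(q);e=np.r_[tt-t,R.from_matrix(Mt@M.T).as_rotvec()]
            act=np.ones(7)
            for __ in range(3):
                Jw=J(q)*(W*act);dq=(W*act)*(Jw.T@np.linalg.solve(Jw@Jw.T+1e-5*np.eye(6),e))
                bad=((q+dq>hi)|(q+dq<lo))&(act>0)
                if not bad.any(): break
                act[bad]=0
            q=np.clip(q+dq,lo,hi)
    t,M=F(q);return q,np.linalg.norm(t-T[0]),np.linalg.norm(R.from_matrix(T[1]@M.T).as_rotvec())
if __name__=='__main__':
    q=[-1.197,0.332,-0.065,1.46,0.022,1.35,-0.088]
    for w in [(.4577,.2912,.3428,0),(.4874,.0081,.3423,0),(.4716,-.2367,.3425,0),(.4585,-.4426,.3417,0),(.4575,-.3447,.3429,0),(.478,-.337,.083,2.9),(.445,-.304,.0824,-5),(.4455,-.3357,.3268,-5),(.4443,-.0253,.3174,-84.1),(.5191,.0671,.1198,-67.3),(.518,.072,.005,-73),(.518,.072,.14,-73),(.498,-.2329,.2,-94.8),(.5,-.353,.066,-94.8),(.4986,-.352,.04,-94.8),(.498,-.276,.2275,-94.8),(.5296,-.0651,.1118,-79.9)]:
        q,a,b=go(q,pose(*w),n=20);print(w,q.round(2),round(a,4),round(b,3))
    # goal null-space family
    print('goal family')
    T=pose(.4499,-.3106,.12,-4.8)
    for j3 in np.arange(1.3,-1.4,-.3):
        f=lambda q:np.r_[F(q)[0]-T[0],.3*R.from_matrix(T[1]@F(q)[1].T).as_rotvec(),.3*(q[2]-j3)]
        r=least_squares(f,np.clip([.3,.5,j3,1.7,-.3,1.2,.75],lo+.01,hi-.01),bounds=(lo,hi));print(round(j3,1),r.x.round(2),round(r.cost,6))
E
python3 sim.py
```

```text
(0.4577, 0.2912, 0.3428, 0) [-0.89  0.11  0.26  1.49 -0.03  1.55 -0.63] 0.0 0.0
(0.4874, 0.0081, 0.3423, 0) [-0.63 -0.04  0.51  1.63  0.02  1.55 -0.12] 0.0 0.0
(0.4716, -0.2367, 0.3425, 0) [-0.37  0.07  0.8   1.55 -0.05  1.55  0.43] 0.0 0.0
(0.4585, -0.4426, 0.3417, 0) [ 0.09  0.42  0.89  1.25 -0.32  1.61  0.92] 0.0 0.0
(0.4575, -0.3447, 0.3429, 0) [-0.16  0.23  0.89  1.44 -0.18  1.56  0.72] 0.0 0.0
(0.478, -0.337, 0.083, 2.9) [-0.08  0.45  0.78  1.77 -0.35  1.07  0.87] 0.0 0.0
(0.445, -0.304, 0.0824, -5) [-0.19  0.35  0.84  1.89 -0.3   1.03  0.69] 0.0 0.0
(0.4455, -0.3357, 0.3268, -5) [-0.23  0.19  0.93  1.51 -0.15  1.52  0.61] 0.0 0.0
(0.4443, -0.0253, 0.3174, -84.1) [-0.59 -0.15  0.49  1.77  0.07  1.51 -1.58] 0.0 0.0
(0.5191, 0.0671, 0.1198, -67.3) [-0.63  0.2   0.46  1.88 -0.1   1.09 -1.3 ] 0.0 0.0
(0.518, 0.072, 0.005, -73) [-0.6   0.37  0.43  1.97 -0.2   0.85 -1.33] 0.0 0.0
(0.518, 0.072, 0.14, -73) [-0.65  0.18  0.47  1.86 -0.09  1.13 -1.42] 0.0 0.0
(0.498, -0.2329, 0.2, -94.8) [-0.29  0.21  0.74  1.73 -0.15  1.26 -1.17] 0.0 0.0
(0.5, -0.353, 0.066, -94.8) [ 0.    0.51  0.69  1.7  -0.37  1.06 -0.84] 0.0 0.0
(0.4986, -0.352, 0.04, -94.8) [ 0.02  0.54  0.68  1.72 -0.39  1.01 -0.82] 0.0 0.0
(0.498, -0.276, 0.2275, -94.8) [-0.22  0.24  0.77  1.64 -0.17  1.33 -1.08] 0.0 0.0
(0.5296, -0.0651, 0.1118, -79.9) [-0.48  0.25  0.59  1.87 -0.15  1.07 -1.22] 0.0 0.0
goal family
1.3 [-0.48  0.56  1.3   1.84 -0.58  1.2   0.93] 0.0
1.0 [-0.31  0.37  1.    1.84 -0.34  1.12  0.73] 0.0
0.7 [-0.08  0.28  0.7   1.83 -0.2   1.1   0.61] 0.0
0.4 [ 0.17  0.25  0.4   1.82 -0.11  1.1   0.53] 0.0
0.1 [ 0.43  0.24  0.1   1.8  -0.03  1.1   0.46] 0.0
-0.2 [ 0.7   0.25 -0.2   1.79  0.06  1.11  0.39] 0.0
-0.5 [ 0.95  0.29 -0.5   1.77  0.15  1.12  0.32] 0.0
-0.8 [ 1.2   0.35 -0.8   1.76  0.27  1.15  0.23] 0.0
-1.1 [ 1.42  0.47 -1.1   1.75  0.44  1.2   0.11] 0.0
-1.4 [ 1.57  0.69 -1.4   1.75  0.7   1.33 -0.07] 0.0
```

The min-norm simulation reproduces the logged joints, so I'll search for a detour that ends at the scale with healthy joints.

```bash
cat > search.py <<'E'
from sim import *
from cell import manip
q0=np.array(manip.sense()['joints'],float)
rng=np.random.default_rng(1)
goal=pose(.4499,-.3106,.2,-4.8)
T0=pose(*(F(q0)[0]+[.05,0,.12]),-4.8)
q1,a,b=go(q0,T0,n=12);print('rise',q1.round(2),a,b)
out=[]
import time;t=time.time()
while time.time()-t<150:
    ws=[];q=q1;ok=1
    for _ in range(rng.integers(1,4)):
        r=rng.uniform(.48,.75);az=rng.uniform(-1.0,.9);w=(r*np.cos(az),r*np.sin(az),rng.uniform(.27,.45),rng.uniform(-90,60));ws.append(w)
        q,a,b=go(q,pose(*w),n=10)
        if a>.003 or b>.02: ok=0;break
    if not ok: continue
    q,a,b=go(q,goal,n=12)
    if a>.002 or b>.01: continue
    out.append((q[2]+.05*len(ws),q,ws))
out.sort(key=lambda o:o[0])
for o in out[:6]: print(o[1].round(2),np.round(o[2],2).tolist())
E
python3 search.py
```

```text
rise [-1.22 -0.5   1.34  1.73  0.49  1.54 -0.01] 0.012862961020567894 0.004342876352019824
[ 0.    0.18  0.59  1.73 -0.11  1.26  0.53] [[0.31, 0.37, 0.42, -16.64], [0.48, 0.41, 0.43, -78.44], [0.71, -0.16, 0.39, -23.17]]
[-0.02  0.19  0.62  1.73 -0.11  1.26  0.54] [[0.39, 0.39, 0.42, -79.51], [0.41, 0.49, 0.36, 43.42], [0.7, -0.07, 0.35, -65.75]]
[-0.05  0.19  0.64  1.73 -0.12  1.26  0.54] [[0.37, 0.41, 0.34, -58.39], [0.56, 0.21, 0.41, -73.65], [0.71, 0.2, 0.28, 35.62]]
[-0.12  0.2   0.73  1.74 -0.14  1.26  0.56] [[0.31, -0.38, 0.43, -1.56], [0.47, 0.37, 0.35, -86.57]]
[-0.08  0.19  0.68  1.73 -0.13  1.26  0.55] [[0.35, 0.4, 0.33, -38.46], [0.58, 0.21, 0.44, -70.89], [0.6, -0.22, 0.29, -37.62]]
[-0.13  0.2   0.75  1.74 -0.14  1.26  0.56] [[0.42, 0.36, 0.27, -89.63], [0.64, 0.3, 0.42, 15.37]]
```

```bash
python3 - <<'E'
from sim import *
from cell import manip
q0=np.array(manip.sense()['joints'],float)
A=[(.40,-.1,.33,-4.8),(.40,.1,.35,-4.8),(.36,.40,.35,-4.8)]
for B in ([],[(.62,.25,.35,-4.8),(.70,0,.35,-4.8)],[(.55,.4,.35,-4.8),(.72,.0,.35,-4.8),(.62,-.3,.35,-4.8)],[(.36,.40,.35,-60),(.55,.35,.35,-60),(.72,.0,.35,-40)]):
    q=q0
    for w in A+B+[(.4499,-.3106,.25,-4.8),(.4499,-.3106,.08,-4.8)]:
        q,a,b=go(q,pose(*w),n=15);print(np.round(w,2),q.round(2),round(a,4),round(b,3))
    print()
E
```

```text
[ 0.4  -0.1   0.33 -4.8 ] [-0.99 -0.43  0.83  1.82  0.32  1.62 -0.27] 0.0 0.0
[ 0.4   0.1   0.35 -4.8 ] [-1.1  -0.28  0.59  1.77  0.16  1.6  -0.6 ] 0.0 0.0
[ 0.36  0.4   0.35 -4.8 ] [-1.29  0.09  0.4   1.49 -0.04  1.56 -0.97] 0.0 0.0
[ 0.45 -0.31  0.25 -4.8 ] [-0.54  0.31  1.29  1.68 -0.31  1.39  0.72] 0.0003 0.0
[ 0.45 -0.31  0.08 -4.8 ] [-0.36  0.5   1.1   1.88 -0.5   1.08  0.85] 0.0 0.0

[ 0.4  -0.1   0.33 -4.8 ] [-0.99 -0.43  0.83  1.82  0.32  1.62 -0.27] 0.0 0.0
[ 0.4   0.1   0.35 -4.8 ] [-1.1  -0.28  0.59  1.77  0.16  1.6  -0.6 ] 0.0 0.0
[ 0.36  0.4   0.35 -4.8 ] [-1.29  0.09  0.4   1.49 -0.04  1.56 -0.97] 0.0 0.0
[ 0.62  0.25  0.35 -4.8 ] [-0.83  0.44  0.59  1.12 -0.24  1.64 -0.39] 0.0 0.0
[ 0.7   0.    0.35 -4.8 ] [-0.43  0.54  0.64  1.01 -0.31  1.68  0.03] 0.0 0.0
[ 0.45 -0.31  0.25 -4.8 ] [-0.2   0.17  0.81  1.67 -0.12  1.36  0.55] 0.0 0.0
[ 0.45 -0.31  0.08 -4.8 ] [-0.12  0.36  0.76  1.87 -0.28  1.03  0.67] 0.0 0.0

[ 0.4  -0.1   0.33 -4.8 ] [-0.99 -0.43  0.83  1.82  0.32  1.62 -0.27] 0.0 0.0
[ 0.4   0.1   0.35 -4.8 ] [-1.1  -0.28  0.59  1.77  0.16  1.6  -0.6 ] 0.0 0.0
[ 0
[... 401 characters left out ...]
0.08 -4.8 ] [-0.05  0.34  0.67  1.86 -0.24  1.02  0.64] 0.0 0.0

[ 0.4  -0.1   0.33 -4.8 ] [-0.99 -0.43  0.83  1.82  0.32  1.62 -0.27] 0.0 0.0
[ 0.4   0.1   0.35 -4.8 ] [-1.1  -0.28  0.59  1.77  0.16  1.6  -0.6 ] 0.0 0.0
[ 0.36  0.4   0.35 -4.8 ] [-1.29  0.09  0.4   1.49 -0.04  1.56 -0.97] 0.0 0.0
[  0.36   0.4    0.35 -60.  ] [-1.33  0.09  0.45  1.49 -0.04  1.56 -1.93] 0.0 0.0
[  0.55   0.35   0.35 -60.  ] [-1.02  0.4   0.57  1.18 -0.21  1.62 -1.55] 0.0 0.0
[  0.72   0.     0.35 -40.  ] [-0.37  0.59  0.6   0.93 -0.32  1.7  -0.6 ] 0.0 0.0
[ 0.45 -0.31  0.25 -4.8 ] [-0.09  0.15  0.69  1.66 -0.1   1.36  0.53] 0.0 0.0
[ 0.45 -0.31  0.08 -4.8 ] [-0.03  0.33  0.65  1.86 -0.23  1.02  0.63] 0.0 0.0
```

Call:
arm_command(series="0.005 0.05 0.15 0 0 0;0.01 0.15 0.3 0 0 0;0.015 0.25 0.4 0 0 0;0.015 0.35 0.5 0 0 0;0.015 0.45 0.59 0 0 0;0.015 0.577 0.59 0 0 0;0.015 0.577 0.59 0 0 0")

```text
time: 54.82
tool_pos: [0.4001, -0.0975, 0.3299]
eef_rot: [0.734, 0.679, 0.008, 0.03]
wrist_force: [0.4, 0.1, -3.8]
grip_width: 0.2
grasp_force: 60.0
```

```bash
cat > st.py <<'E'
from h import *
import sys
s=manip.sense();M=R.from_quat(s['eef_rot']).as_matrix();print(s['time'],np.round(s['tool_pos'],4),np.round(s['joints'],2),np.round(s['wrist_force'],1),s['grip_width'])
a=np.radians(float(sys.argv[1]) if len(sys.argv)>1 else -4.8);y=np.array([np.cos(a),np.sin(a),0]);z=np.array([0,0,-1.]);G=np.c_[np.cross(y,z),y,z]
print('turn units to goal',(np.degrees(R.from_matrix(G@M.T).as_rotvec())/360).round(4))
E
python3 st.py
```

```text
54.825 [ 0.4001 -0.0975  0.3299] [-0.91 -0.45  0.74  1.86  0.34  1.58 -0.29] [ 0.4  0.1 -3.8] 0.20045168573830952
turn units to goal [ 0.0053  0.0081 -0.001 ]
```

Call:
arm_command(series="-0.01 0.1 0.01 0.001 0.002 0;-0.02 0.24 0.02 0.002 0.004 0;-0.03 0.38 0.03 0.004 0.006 0;-0.04 0.52 0.04 0.0053 0.0081 -0.001;-0.05 0.66 0.05 0.0053 0.0081 -0.001;-0.06 0.8 0.07 0.0053 0.0081 -0.001;-0.06 0.95 0.07 0.0053 0.0081 -0.001;-0.06 0.95 0.07 0.0053 0.0081 -0.001")

```text
time: 55.82
tool_pos: [0.3812, 0.1878, 0.3502]
eef_rot: [0.736, 0.677, -0.001, 0.0]
wrist_force: [-0.3, -0.7, -3.3]
grip_width: 0.198
grasp_force: 60.0
```

Call:
arm_command(series="-0.01 0.14 0 0 0 0;-0.02 0.28 0 0 0 0;-0.04 0.42 0 0 0 0;-0.06 0.56 0 0 0 0;-0.07 0.7 0 0 0 0;-0.07 0.71 0 0 0 0")

```text
time: 56.58
tool_pos: [0.3598, 0.4002, 0.3498]
eef_rot: [0.736, 0.677, -0.001, -0.0]
wrist_force: [-0.0, -1.2, -4.6]
grip_width: 0.196
grasp_force: 60.0
```

Call:
arm_command(series="0.14 0 0 0 0 0;0.28 0 0 0 0 0;0.42 0 0 0 0 0;0.56 0 0 0 0 0;0.633 0 0 0 0 0;0.633 0 0 0 0 0")

```text
time: 57.32
tool_pos: [0.5527, 0.3957, 0.3499]
eef_rot: [0.739, 0.674, -0.001, 0.001]
wrist_force: [-0.5, 0.3, -3.5]
grip_width: 0.2
grasp_force: 60.0
```

Call:
arm_command(series="0.05 -0.12 0 0 0 0;0.1 -0.24 0 0 0 0;0.15 -0.36 0 0 0 0;0.2 -0.48 0 0 0 0;0.25 -0.6 0 0 0 0;0.283 -0.667 0 0 0 0;0.283 -0.667 0 0 0 0")

```text
time: 58.2
tool_pos: [0.6357, 0.1961, 0.3507]
eef_rot: [0.738, 0.674, -0.0, -0.0]
wrist_force: [-0.4, 1.2, -2.7]
grip_width: 0.198
grasp_force: 60.0
```

Call:
arm_command(series="0.05 -0.12 0 0 0 0;0.1 -0.24 0 0 0 0;0.15 -0.36 0 0 0 0;0.2 -0.48 0 0 0 0;0.25 -0.6 0 0 0 0;0.283 -0.667 0 0 0 0;0.283 -0.667 0 0 0 0")

```text
time: 59.08
tool_pos: [0.7205, -0.0026, 0.3496]
eef_rot: [0.738, 0.675, -0.001, -0.001]
wrist_force: [0.6, 0.1, -2.7]
grip_width: 0.197
grasp_force: 60.0
```

```bash
python3 st.py
```

```text
59.075 [ 0.7205 -0.0026  0.3496] [-0.35  0.58  0.55  0.93 -0.3   1.7   0.  ] [ 0.6  0.1 -2.7] 0.1967470375685076
turn units to goal [ 0.0001 -0.0003  0.0008]
```

Call:
arm_command(series="-0.04 -0.13 0 0 0 0;-0.09 -0.27 0 0 0 0;-0.14 -0.41 0 0 0 0;-0.19 -0.55 0 0 0 0;-0.24 -0.69 0 0 0 0;-0.29 -0.83 0 0 0 0;-0.335 -0.97 0 0 0 0;-0.335 -1 0 0 0 0")

```text
time: 60.08
tool_pos: [0.6187, -0.3037, 0.3507]
eef_rot: [0.738, 0.674, -0.001, -0.0]
wrist_force: [0.4, -0.2, -3.3]
grip_width: 0.203
grasp_force: 60.0
```

Call:
arm_command(series="-0.1 -0.01 -0.06 0 0 0.001;-0.2 -0.015 -0.12 0 0 0.001;-0.3 -0.02 -0.18 0 0 0.001;-0.4 -0.03 -0.24 0 0 0.001;-0.5 -0.03 -0.3 0 0 0.001;-0.567 -0.03 -0.34 0 0 0.001;-0.567 -0.03 -0.34 0 0 0.001;-0.567 -0.03 -0.34 0 0 0.001")

```text
time: 61.08
tool_pos: [0.4514, -0.3098, 0.2488]
eef_rot: [0.734, 0.679, 0.0, 0.0]
wrist_force: [0.0, -0.7, -2.9]
grip_width: 0.197
grasp_force: 60.0
```

```bash
python3 st.py
```

```text
61.075 [ 0.4514 -0.3098  0.2488] [-0.07  0.16  0.67  1.66 -0.1   1.36  0.53] [ 0.  -0.7 -2.9] 0.19652923043133602
turn units to goal [ 0.      0.     -0.0008]
```

Call:
arm_command(series="0.01 -0.017 -0.12 0 0 -0.001;0.01 -0.017 -0.25 0 0 -0.001;0.01 -0.017 -0.36 0 0 -0.001;0.01 -0.017 -0.44 0 0 -0.001;0.01 -0.017 -0.5 0 0 -0.001;0.01 -0.017 -0.535 0 0 -0.001;0.01 -0.017 -0.55 0 0 -0.001;0.01 -0.017 -0.55 0 0 -0.001")

```text
time: 62.08
tool_pos: [0.453, -0.3164, 0.0835]
eef_rot: [0.738, 0.675, -0.0, -0.0]
wrist_force: [0.3, -0.1, -4.0]
grip_width: 0.195
grasp_force: 60.0
```

Call:
arm_command(series="0 0 -0.005 0 0 0;0 0 -0.008 0 0 0;0 0 -0.008 0 0 0")

```text
time: 62.45
tool_pos: [0.4528, -0.3163, 0.0809]
eef_rot: [0.738, 0.675, -0.001, -0.0]
wrist_force: [-0.2, -0.0, -2.3]
grip_width: 0.196
grasp_force: 60.0
```

Call:
arm_command(series="0 0 -0.004 0 0 0;-0.008 0.012 -0.005 0 0 0;-0.016 0.024 -0.005 0 0 0;-0.022 0.034 -0.005 0 0 0;-0.026 0.038 -0.005 0 0 0;-0.026 0.038 -0.005 0 0 0")

```text
time: 63.2
tool_pos: [0.4458, -0.3054, 0.0801]
eef_rot: [0.737, 0.675, -0.0, 0.001]
wrist_force: [3.1, -4.8, 5.2]
grip_width: 0.198
grasp_force: 60.0
```

Call:
arm_command(series="-0.003 0.003 0 0 0 0;-0.007 0.007 0 0 0 0;-0.007 0.007 0 0 0 0")

```text
time: 63.58
tool_pos: [0.4452, -0.3051, 0.0806]
eef_rot: [0.738, 0.675, -0.0, 0.003]
wrist_force: [10.2, -12.5, -2.9]
grip_width: 0.2
grasp_force: 60.0
```

Contact with both fences. Relax, release and look.

Call:
arm_command(series="0.006 -0.006 0 0 0 0;0.006 -0.006 0 0 0 0;0.006 -0.006 0 0 0 0")

```text
time: 63.95
tool_pos: [0.4454, -0.3052, 0.08]
eef_rot: [0.737, 0.675, -0.0, 0.001]
wrist_force: [2.2, -3.2, 5.8]
grip_width: 0.201
grasp_force: 60.0
```

Call:
arm_command(series="0 0 0 0 0 0;0 0 0 0 0 0;0 0 0 0 0 0;0 0 0 0 0 0;0 0 0.1 0 0 0;0 0 0.3 0 0 0;0 -0.05 0.55 0 0 0;0 -0.1 0.8 0 0 0", gripper=-1)

```text
time: 64.95
tool_pos: [0.4442, -0.3291, 0.2939]
eef_rot: [0.737, 0.675, -0.0, -0.0]
wrist_force: [0.5, -1.0, -0.5]
grip_width: 0.974
grasp_force: 0.0
```

Call:
arm_command(series="0 0 0 0 0 0;0 0 0 0 0 0;0 0 0 0 0 0")

```text
time: 65.32
tool_pos: [0.4442, -0.3284, 0.2903]
eef_rot: [0.737, 0.675, -0.001, -0.002]
wrist_force: [0.1, 0.4, -0.5]
grip_width: 0.997
grasp_force: 0.0
```

```bash
python3 st.py; python3 - <<'E'
from h import *
w=cam('wrist');a=cam('top')
cv2.imwrite('pics/w13.png',np.hstack([cv2.resize(w['image'][:250,180:480,::-1],(504,420)),cv2.resize(a['image'][190:315,140:255,::-1],(296,322)).repeat(1,0) if 0 else cv2.resize(a['image'][185:335,145:250,::-1],(294,420))]))
np.savez('w2.npz',image=w['image'],**{k:w[k] for k in('fx','fy','cx','cy','k1','rvec','tvec')})
E
```

```text
65.325 [ 0.4442 -0.3284  0.2903] [-0.06  0.16  0.7   1.58 -0.1   1.45  0.56] [ 0.1  0.4 -0.5] 0.9971293451477475
turn units to goal [-0.0002 -0.0006  0.0006]
```

View pics/w13.png

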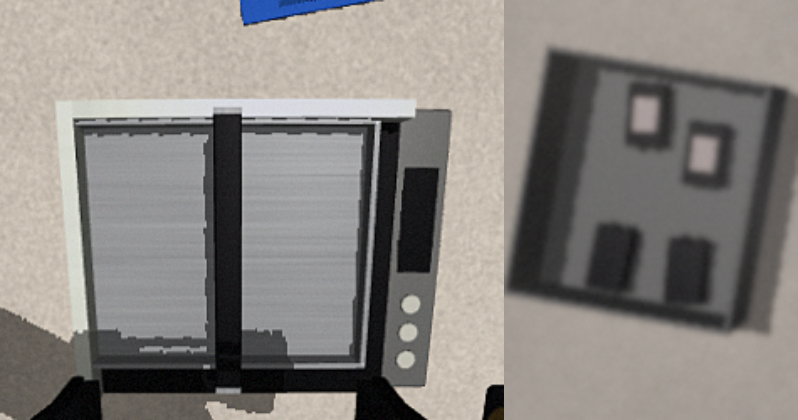

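Four chargers lie in the bin at (648,115), (706,155), (614,258) and (688,268), and the tray looks flush and empty. A quick numeric check, then sign off if it holds.

```bash
python3 - <<'E'
from h import *
w=dict(np.load('w2.npz'))
U=lambda p,z:unproj(w,np.float64(p)/1.68+[180,0],z)
f=U([(56,101),(415,101)],.065);t=U([(380,121),(365,368)],.06);b=U([(213,109),(242,109),(241,390),(215,390)],.111)
x=np.array([.9964,-.0847,0]);y=np.array([.0847,.9964,0]);c=f[0]+.012*x-.012*y
print(c,np.degrees(np.arctan2(*(f[1]-f[0])[1::-1])),np.degrees(np.arctan2(*(t[0]-t[1])[1::-1]))-90)
for P in(*t,b.mean(0)):print((P-c)@x,(P-c)@y, (P-[.3445,-.202,0])@x,(P-[.3445,-.202,0])@y)
E
```

```text
[ 0.34472594 -0.2008305   0.065     ] -5.071777550853915 -4.5860479796312035
0.21888736365417313 -0.0020089990805692145 0.2190134348906229 -0.0008245725339399092
0.21978308730058643 -0.1901644133802388 0.21990915853703621 -0.18897998683360948
0.10909098873953807 -0.09446246445383445 0.10921705997598784 -0.09327803790720515
```

Flush within about 1 mm and half a degree, so I'm handing in.

```bash
python3 -c "
from cell import manip
print(manip.sign_off())"
```

```text
the job is handed in; nothing more can be done
None
```

The job is handed in: all four chargers are in the scrap bin, and the empty tray is released and flush in the scale's corner stop (about 1–2 mm and half a degree by camera); I steered clear of the bottle and jar but took no final picture of them.

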